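Load the anaerobic jar with a set of agar plates

ROBOT

A 6-joint arm with a two-finger parallel gripper is mounted at the origin on a cart in front of the work surface, level with it; the furniture and walls round the work are solid. World frame = base frame: x ahead of the robot, y to its left, z up, the work surface at z = 0. Lengths are in m, angles in rad, forces in N, time in s.
With the tool pointing down it reaches from about 0.425 to 0.95 m from the base axis. Payload 3.5 kg.
Tool frame: the origin (TCP) lies on the centre line of the jaws, within the pads' length; the fingertips stand ahead of it and the grasp point (between the pads) lies 11 mm behind it (tips_ahead is the z of the fingertips in the tool frame, in m); z points along the fingers, y is the direction in which the jaws open and shut (so a half turn about z gives the same grasp; the last joint's range is limited). The gripper opens to 85 mm and grips with 20 to 120 N. Pads are 22 mm wide; open, the fingers measure 114 mm over their backs; the gripper's body (76 mm by 85 mm) begins 54 mm behind the grasp point. The pads swing forward as they close: fully open they stand 13 mm farther back than shut.
Start: joints at [1.15, 0.286, 1.577, -0, 1.279, -0.15], TCP at [0.181, 0.65, 0.239] pointing down, gripper open.
Joint ranges: [-2.77, 2.77], [-0.9, 2.22], [0.21, 2.48], [-1.53, 4.67], [0.24, 2.81], [-2.84, 2.84]. Speed limits (rad/s): [2.79, 2.79, 3.14, 3.14, 3.14, 3.14].

INTERFACE

Orientations are given as a unit quaternion [x, y, z, w].
In Python, from plant import * gives the robot as it stands. The module is installed in compiled form; this text tells all that it offers.
- The arm moves only by the tool move_arm, never from a script. Its arguments are lists of equal length, an entry for each row: "linear": the shift along the world's x, y, z in m, a list of three; "twist": the turn, a rotation vector about the world's x, y, z in degrees, a list of three. A call has 1 to 20 rows; each row shifts and turns the pose as measured when the row begins; what a row does not reach is not made up. A row lasts 1/12 s, in which the tool goes at most 41.7 mm and 7.16 degrees, less where a joint would pass 70% of its speed; a pose out of reach is approached as far as the arm can. A call is refused whole if a number of a shift passes 0.0417 or a number of a turn 7.16, either way. A call with a gripper value outside its range is refused whole. "grip" is the opening, from 0 (shut) to 1 (fully open), set as the call begins (left out, the last holds). The fingers move at their own pace and stop on an object; "force" is the grip in N (left out, the last holds). Time passes only in rows, so rows that do not move let the fingers close. It gives the time, the measured TCP pose, the force and the opening at its end, in the units of the state.
- get_state(): the state, without advancing time (a new reading comes with each control period).
- read_camera(name): name is "scene" or "top" or "wrist"; returns a dict with "img" (480x640x3 uint8, blue, green, red), "depth" (480x640 float32, m along the optical axis (not along the pixel's ray), 0 where there is no reading), "fx", "fy", "cx", "cy" (pixels), "dist" ([k1, k2, p1, p2, k3] as OpenCV has them; the pictures are not rectified), "rvec" (rotation vector, rad) and "tvec" (3), from world to camera coordinates, as OpenCV has them. Camera axes: x right, y down, z forward; pixel columns grow to the right and rows downward; lengths in m; the calibration is good to about 2 mm. A picture is of the moment at which its call begins.
- sign_off(): hands the job in, once; it reports no verdict.
The state is a dict: "time": time; "qpos": joint angles; "dq": joint speeds; "joint_efforts": joint torques, N m; "eef_pos": TCP position; "tcp_rot": TCP orientation; "contact_force": force on the tool from outside, world axes, zero at the start; "wrist_torque": the same for the moment, N m; "opening": opening from 0.0 (shut) to 1.0 (fully open).
Only numpy, scipy, OpenCV 4.12 (cv2) and the standard library are available. Lean on these libraries where they do the work, as an engineer would, in place of code of your own. Each camera call takes 0.05 s, during which the arm holds its last target.

TASK

Load the small anaerobic jar: stack the four agar plates lid up on the middle of the jar's dark grey base, from the bottom up green, black, yellow, red, each seated level on the one below so that tomorrow they come off in reading order, red first, and then close the jar by setting the clear bell cover over the stack, down inside the base's rim. Carry the plates level, and leave everything else on the desk where it is.

Things in the scene. Friction and masses are not known exactly. Their poses are not given: they have to be found in the camera images.
- plate_green: closed agar plate, dark green medium under a clear lid, lying lid up: 62 mm diameter, 15 mm high, 40 g; grip across the diameter (full wall 3 to 15 mm above its underside). Below: foot ring 52 mm inside, 3 mm deep; on the lid: boss 39 mm wide, 2.5 mm high, that goes inside the next plate's foot ring (pitch 15 mm; seats level only within 6 mm of centre). Origin: centre of underside; z up
- plate_black: closed agar plate, black medium under a clear lid, lying lid up: 62 mm diameter, 15 mm high, 40 g; grip across the diameter (full wall 3 to 15 mm above its underside). Below: foot ring 52 mm inside, 3 mm deep; on the lid: boss 39 mm wide, 2.5 mm high, that goes inside the next plate's foot ring (pitch 15 mm; seats level only within 6 mm of centre). Origin: centre of underside; z up
- plate_yellow: closed agar plate, yellow medium under a clear lid, lying lid up: 62 mm diameter, 15 mm high, 40 g; grip across the diameter (full wall 3 to 15 mm above its underside). Below: foot ring 52 mm inside, 3 mm deep; on the lid: boss 39 mm wide, 2.5 mm high, that goes inside the next plate's foot ring (pitch 15 mm; seats level only within 6 mm of centre). Origin: centre of underside; z up
- plate_red: closed agar plate, dark red medium under a clear lid, lying lid up: 62 mm diameter, 15 mm high, 40 g; grip across the diameter (full wall 3 to 15 mm above its underside). Below: foot ring 52 mm inside, 3 mm deep; on the lid: boss 39 mm wide, 2.5 mm high, that goes inside the next plate's foot ring (pitch 15 mm; seats level only within 6 mm of centre). Origin: centre of underside; z up
- jar_base: fixed base of the jar: round dark grey tray 132 mm across; flat floor 10 mm above the desk, black rubber seat, rim round it (122 mm inside, top 18 mm above the desk); in the middle a steel boss 39 mm wide, 2.5 mm high (top 12.5 mm above the desk) for the lowest plate's foot ring. A gas tap sticks out 45 mm (top 25 mm above the desk) along its +x (away from the robot). Origin: centre of underside, on the desk; z up
- bell: clear bell cover, open below, dark ring round its lower edge, standing: 109 mm outside, 100 mm inside, 74 mm high inside, 160 g. Round black knob on top, 22 mm diameter, grip it 91 to 112 mm above the lower edge; total height 115 mm. Goes on the base's floor inside the rim (6 mm play all round). Origin: centre of lower edge; z up
- blue_dropper: bystander: white dropper bottle with a blue cap, 24 mm across, 68 mm high, standing. Origin: centre of its underside
- marker_pen: bystander: black and white marker pen, 17x135x16 mm, lying along its own y. Origin: centre of its underside
- pipette: bystander: micropipette with blue button, 266x30x43 mm, lying along its own x. Origin: centre of its underside
- forceps: bystander: steel forceps, 20x126x8 mm, lying along their own y. Origin: centre of their underside

How it is judged:
By the outcome, as a careful person would: the job done as asked, in the order asked, and still so for the second after the job is handed in, with the robot touching nothing.
It also fails if it takes over 106 s, if anything falls off the work surface, if the arm or the gripper's body presses on something with over 40 N, if the wrist force passes 120 N, or if a joint passes its speed limit or range.

## Working session

There is one attempt and no reset: what is moved stays moved. The work goes in short steps, Python scripts to look and compute and a tool call to move; the robot and the scene stay as the last step left them, time stands still between calls to the robot, and variables do not carry over. Pictures are saved under pics/ and viewed, and the job is handed in when it is done.

Besides the shell and the picture viewer there is one more tool, called after "Call:" as name(argument=value, ...) on one line, values as JSON. move_arm: Moves the arm, as the interface text tells. Its arguments: {"type":"object","properties":{"linear":{"type":"array","items":{"type":"array","items":{"type":"number"}}},"twist":{"type":"array","items":{"type":"array","items":{"type":"number"}}},"grip":{"type":"number"},"force":{"type":"number"}},"required":["linear","twist"]}

```bash
mkdir -p pics && cat > h.py <<'E'
from plant import *
import numpy as np, cv2
from scipy.spatial.transform import Rotation as R
def cam(n):
    c=read_camera(n); c['K']=np.array([[c['fx'],0,c['cx']],[0,c['fy'],c['cy']],[0,0,1.]]);c['dist']=np.array(c['dist'],float)
    c['Rm']=cv2.Rodrigues(np.array(c['rvec'],float))[0]; c['t']=np.array(c['tvec'],float).ravel(); return c
def ray(c,px,z):
    p=cv2.undistortPoints(np.array([[px]],float),c['K'],c['dist'])[0,0]
    d=c['Rm'].T@np.array([p[0],p[1],1]); o=-c['Rm'].T@c['t']
    s=(z-o[2])/d[2]; return o+s*d
def proj(c,P):
    return cv2.projectPoints(np.array(P,float).reshape(-1,1,3),c['Rm'] and 0 if False else np.array(c['rvec'],float),c['t'],c['K'],c['dist'])[0].reshape(-1,2)
E
python3 - <<'E'
from h import *
for n in ['scene','top','wrist']:
    c=cam(n); cv2.imwrite(f'pics/{n}0.png',c['img']); print(n,-c['Rm'].T@c['t'])
s=get_state(); print(s)
E
```

```text
scene [ 0.07908314 -0.44680771  0.81025099]
top [ 0.46813935 -0.02250367  0.87919354]
wrist [0.10284104 0.67211531 0.37407657]
{'time': 0.15, 'qpos': array([ 1.14998431e+00,  2.86997159e-01,  1.57785148e+00,  4.21807702e-05,
        1.27857370e+00, -1.50011557e-01]), 'dq': array([ 0.00027028, -0.00271912, -0.0044323 ,  0.0010302 ,  0.00053286,
        0.00073078]), 'joint_efforts': array([ 1.07800803e-03, -4.06601036e+01, -2.93143094e+01, -1.42836225e-04,
        3.94306073e-03, -8.48084909e-06]), 'eef_pos': array([0.18033032, 0.64995461, 0.23823575]), 'tcp_rot': array([ 1.34992871e-01,  9.90846147e-01, -8.72149064e-04, -2.76950358e-04]), 'contact_force': array([0.91208166, 0.45668714, 0.41521221]), 'wrist_torque': array([-0.02205109, -0.02305122, -0.01551152]), 'opening': 0.9972987273833485}
```

View pics/scene0.png

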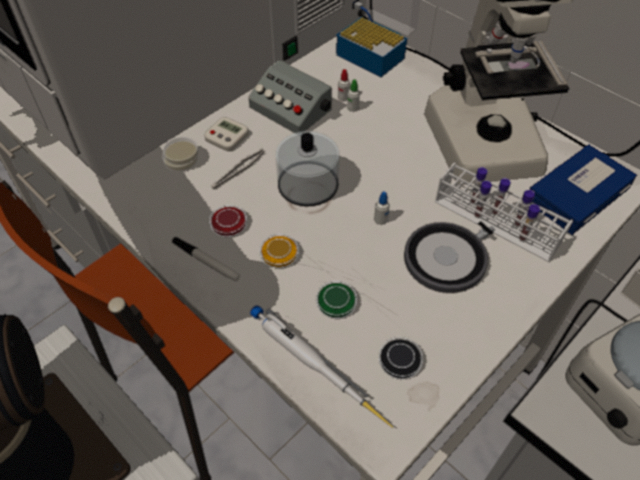

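View pics/top0.png

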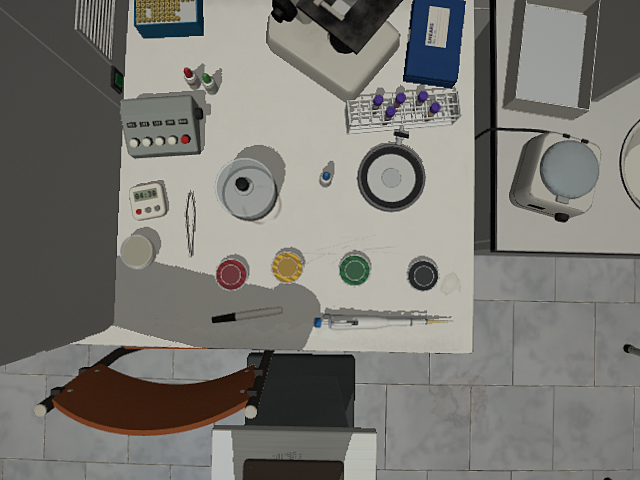

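The scene view shows the four plates in a row (red, yellow, green, black), the bell behind red and yellow, and the base at about (446,256). In the top view the plates are at about (232,273), (288,267), (355,269) and (423,274), the base is at (391,177) and the bell knob at (242,184). I'll enlarge crops to read these more closely.

```bash
python3 - <<'E'
from h import *
c=cam('top')
a=c['img'][240:310,205:455]; a=cv2.resize(a,None,fx=3.2,fy=3.2,interpolation=cv2.INTER_CUBIC)
b=c['img'][125:225,205:445]; b=cv2.resize(b,None,fx=3.2,fy=3.2,interpolation=cv2.INTER_CUBIC)
b=np.hstack([b,np.zeros((b.shape[0],a.shape[1]-b.shape[1],3),np.uint8)])
cv2.imwrite('pics/topcrop.png',np.vstack([a,b]));print(a.shape)
for n,p,z in [('red',(232,273),.015),('yel',(288,267),.015),('grn',(355,269),.015),('blk',(423,274),.015),('base',(391,177),.0125),('knob',(242,184),.115)]:
    r=ray(c,p,z); print(n,r.round(4), c['depth'][p[1],p[0]])
for k in ['red']: pass
E
```

```text
(224, 800, 3)
red [0.4507 0.1253 0.015 ] 0.86107165
yel [0.4647 0.019  0.015 ] 0.86201185
grn [ 0.4639 -0.1088  0.015 ] 0.85961825
blk [ 0.4573 -0.2394  0.015 ] 0.8619417
base [ 0.6433 -0.1754  0.0125] 0.875113
knob [0.604  0.0961 0.115 ] 0.77188814
```

View pics/topcrop.png

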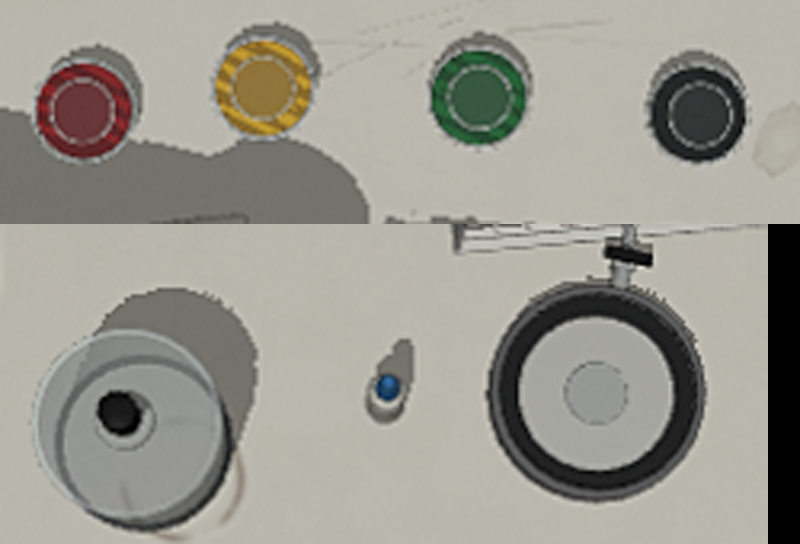

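View pics/wrist0.png

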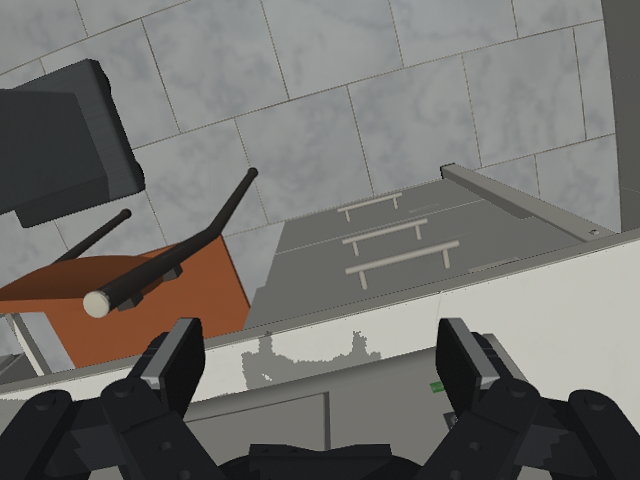

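```bash
python3 - <<'E'
import plant
print([k for k in dir(plant) if not k.startswith('__')])
from h import *
for k in dir(plant):
    v=getattr(plant,k)
    if isinstance(v,(int,float,str,list,tuple,dict)) and not k.startswith('__'): print(k,v)
# tall objects from depth in scene and top
for n in ['scene','top']:
    c=cam(n); d=c['depth']; v,u=np.mgrid[0:480,0:640]
    p=cv2.undistortPoints(np.stack([u.ravel(),v.ravel()],1).astype(float)[:,None],c['K'],c['dist'])[:,0]
    P=np.c_[p*d.ravel()[:,None],d.ravel()]; W=(P-c['t'])@c['Rm']; W=W.reshape(480,640,3)
    np.save(f'W_{n}.npy',W)
    for (r,q) in [(20,20),(100,40),(60,100),(200,60),(300,40),(350,20),(330,110),(100,115),(160,115),(50,250),(120,250)]:
        print(n,(q,r),W[r,q].round(3),d[r,q].round(3))
E
```

```text
['Unreachable', 'get_state', 'read_camera', 'sign_off', 'tips_ahead']
tips_ahead 0.008
scene (20, 20) [0.331 0.365 0.334] 0.841
scene (40, 100) [0.331 0.433 0.158] 1.01
scene (100, 60) [0.413 0.344 0.238] 0.943
scene (60, 200) [ 0.34   0.645 -0.259] 1.435
scene (40, 300) [ 0.204  0.812 -0.718] 1.812
scene (20, 350) [ 0.08  -0.03   0.258] 0.619
scene (110, 330) [ 0.207  0.174 -0.113] 1.056
scene (115, 100) [0.418 0.349 0.155] 1.012
scene (115, 160) [0.383 0.347 0.045] 1.083
scene (250, 50) [0.701 0.343 0.11 ] 1.168
scene (250, 120) [0.646 0.296 0.001] 1.209
top (20, 20) [0.766 0.348 0.337] 0.551
top (40, 100) [0.682 0.346 0.287] 0.597
top (100, 60) [0.813 0.347 0.123] 0.767
top (60, 200) [0.555 0.345 0.225] 0.654
top (40, 300) [0.412 0.347 0.261] 0.611
top (20, 350) [0.351 0.346 0.301] 0.568
top (110, 330) [0.334 0.361 0.   ] 0.868
top (115, 100) [ 0.468 -0.023  0.879] 0.0
top (115, 160) [0.657 0.347 0.042] 0.841
top (250, 50) [ 0.895  0.107 -0.001] 0.897
top (250, 120) [ 0.752  0.103 -0.001] 0.891
```

The grey cabinet's near corner is at about x 0.331, y 0.346, and it's taller than the arm. The tool is in front of it, so I'll retract along -y and go round the corner.

Call:
move_arm(linear=[[0,-0.04,0.02],[0,-0.04,0.02],[0,-0.04,0.02],[0,-0.04,0.02],[0,-0.04,0.02],[0,-0.03,0.02]], twist=[[0,0,0],[0,0,0],[0,0,0],[0,0,0],[0,0,0],[0,0,0]], grip=0.2)

```text
time: 0.8
eef_pos: [0.1779, 0.4252, 0.3392]
tcp_rot: [0.133, 0.991, -0.013, -0.005]
contact_force: [1.0, 0.1, 0.5]
opening: 0.202
```

Call:
move_arm(linear=[[0.01,-0.03,0.01],[0.01,-0.03,0.01],[0.02,-0.03,0],[0.02,-0.03,0]], twist=[[0,0,-7],[0,0,-7],[0,0,-7],[0,0,-7]])

```text
time: 1.13
eef_pos: [0.236, 0.3005, 0.367]
tcp_rot: [0.373, 0.928, -0.005, -0.004]
contact_force: [1.4, 0.6, -0.4]
opening: 0.2
```

```bash
python3 - <<'E'
from h import *
s=get_state(); print(s['qpos'].round(3),s['eef_pos'].round(4),R.from_quat(s['tcp_rot']).as_matrix().round(3))
c=cam('scene'); cv2.imwrite('pics/scene1.png',c['img'])
E
```

```text
[ 6.370e-01 -4.700e-01  2.052e+00  1.000e-03  1.573e+00 -1.690e-01] [0.236  0.3005 0.367 ] [[-0.722  0.692 -0.012]
 [ 0.692  0.722 -0.007]
 [ 0.003 -0.013 -1.   ]]
```

View pics/scene1.png

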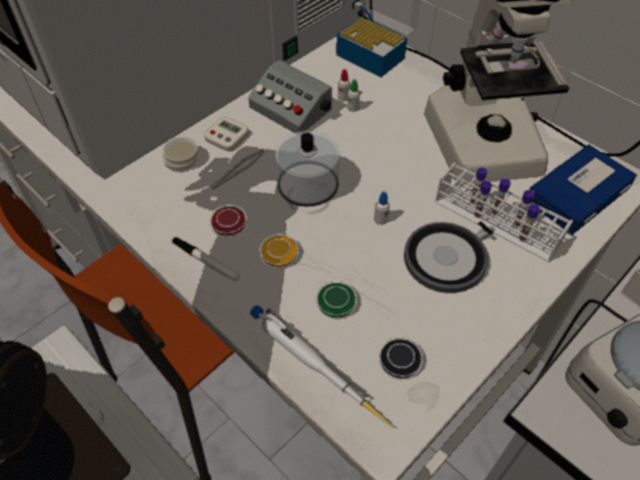

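Call:
move_arm(linear=[[0.03,-0.03,0],[0.032,-0.03,0],[0.02,-0.03,0],[0.02,-0.03,0],[0.02,-0.03,-0.02],[0.013,-0.033,-0.02],[0.013,-0.033,-0.02],[0.013,-0.033,-0.02],[0.012,-0.033,-0.02],[0.012,-0.033,-0.02],[0.012,-0.033,-0.02],[0.013,-0.03,-0.02],[0.013,-0.03,0],[0,0,0],[0,0,0]], twist=[[0,0,-4.2],[0,0,-4.2],[0,0,-4.2],[0,0,-4.2],[0,0,-4.2],[0,0,-4.2],[0,0,-4.2],[0,0,-4.2],[0,0,-4.2],[0,0,-4.2],[0,0,-4.2],[0,0,0],[0,0,0],[0,0,0],[0,0,0]], grip=1)

```text
time: 2.43
eef_pos: [0.4601, -0.1262, 0.2072]
tcp_rot: [0.726, 0.687, 0.001, 0.004]
contact_force: [-1.4, -0.1, 0.3]
opening: 0.997
```

```bash
python3 - <<'E'
from h import *
s=get_state(); print(s['qpos'].round(3),s['eef_pos'].round(4),R.from_quat(s['tcp_rot']).as_matrix().round(3))
c=cam('wrist'); cv2.imwrite('pics/w1.png',c['img']); import pickle; pickle.dump(c,open('w1.pkl','wb'))
s=cam('scene'); pickle.dump(s,open('s1.pkl','wb'))
t=cam('top'); pickle.dump(t,open('t0.pkl','wb')); cv2.imwrite('pics/t1.png',t['img'])
for n,p,z in [('red',(230.8,274.3),.0175),('yel',(286.8,267.2),.0175),('grn',(354.3,270.6),.0175),('blk',(423.4,275.3),.0175),('base',(391.2,177.5),.0125),('pip',(365,322),.02)]:
    P=ray(t,p,z); print(n,P.round(4), 'wrist',proj(c,P).round(1),'scene',proj(s,P).round(1))
E
```

```text
[-0.481 -0.136  2.086 -0.     1.183 -0.426] [ 0.4601 -0.1262  0.2072] [[ 0.055  0.998  0.008]
 [ 0.998 -0.055 -0.004]
 [-0.004  0.008 -1.   ]]
red [0.4482 0.127  0.0175] wrist [[ 280.2 -139.6]] scene [[227.8 217.3]]
yel [0.4643 0.0212 0.0175] wrist [[312.   14.2]] scene [[278.5 247.3]]
grn [ 0.4608 -0.1073  0.0175] wrist [[317.3 187.7]] scene [[335.4 296.1]]
blk [ 0.4549 -0.2396  0.0175] wrist [[319.1 332.3]] scene [[400.7 354.2]]
base [ 0.6423 -0.1758  0.0125] wrist [[526.3 252.9]] scene [[445.3 254.5]]
pip [ 0.3643 -0.1292  0.02  ] wrist [[201.7 221.8]] scene [[299.9 345.3]]
```

View pics/w1.png

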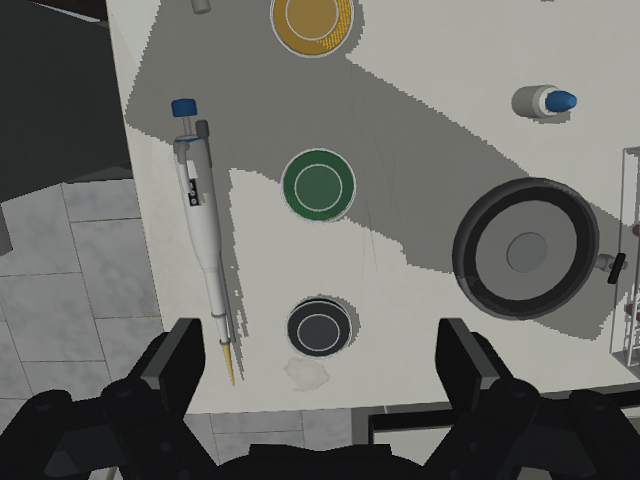

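Call:
move_arm(linear=[[0.001,0.0187,0],[0,0,-0.03],[0,0,-0.035],[0,0,-0.035],[0,0,-0.035],[0,0,-0.015],[0,0,0],[0,0,0]], twist=[[0.2,0.4,3.1],[0,0,0],[0,0,0],[0,0,0],[0,0,0],[0,0,0],[0,0,0],[0,0,0]], grip=1, force=30)

```text
time: 3.25
eef_pos: [0.4651, -0.0965, 0.0647]
tcp_rot: [0.7, 0.714, 0.006, 0.013]
contact_force: [0.5, 0.3, 0.7]
opening: 1.001
```

```bash
cat >> h.py <<'E'
def rep():
    s=get_state(); M=R.from_quat(s['tcp_rot']).as_matrix(); z=M[:,2]; y=M[:,1]
    tw=np.degrees(np.cross(z,[0,0,-1])); yaw=np.degrees(np.arctan2(y[1],y[0]))
    print('t',round(s['time'],2),'pos',s['eef_pos'].round(4),'twist fix',tw.round(2)[:2],'yaw',yaw.round(2),'F',s['contact_force'].round(1),'open',round(s['opening'],3)); return s
E
python3 - <<'E'
from h import *
rep(); c=cam('wrist'); cv2.imwrite('pics/w2.png',c['img'])
E
```

```text
t 3.25 pos [ 0.4651 -0.0965  0.0647] twist fix [0.59 1.5 ] yaw 1.22 F [0.5 0.3 0.7] open 1.001
```

View pics/w2.png

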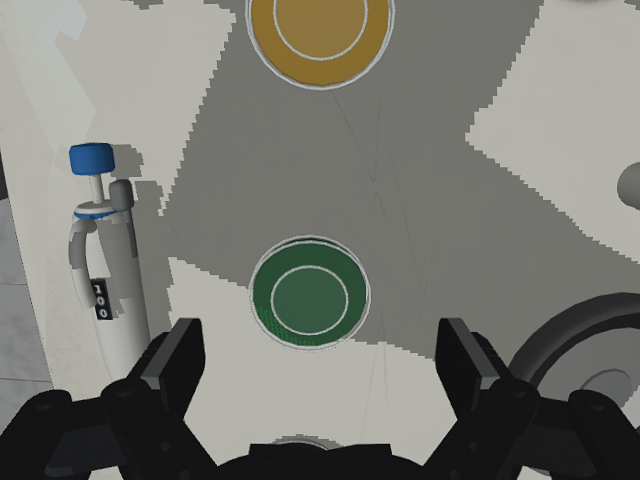

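Call:
move_arm(linear=[[-0.002,-0.006,0],[-0.002,-0.005,0],[0,0,0],[0,0,0]], twist=[[0.3,0.8,-0.6],[0.3,0.7,-0.6],[0,0,0],[0,0,0]])

```text
time: 3.63
eef_pos: [0.4651, -0.1096, 0.0717]
tcp_rot: [0.707, 0.707, 0.002, 0.005]
contact_force: [-0.4, -0.6, -0.1]
opening: 0.999
```

```bash
python3 - <<'E'
from h import *
rep(); c=cam('wrist'); cv2.imwrite('pics/w3.png',c['img']); print(proj(c,[.461,-.1073,.0175]))
cv2.imwrite('pics/w3.png',cv2.resize(c['img'][200:400,200:420],None,fx=3,fy=3))
E
```

```text
t 3.63 pos [ 0.4651 -0.1096  0.0717] twist fix [0.26 0.52] yaw 0.01 F [-0.4 -0.6 -0.1] open 0.999
[[311.1244297  271.62751282]]
```

View pics/w3.png

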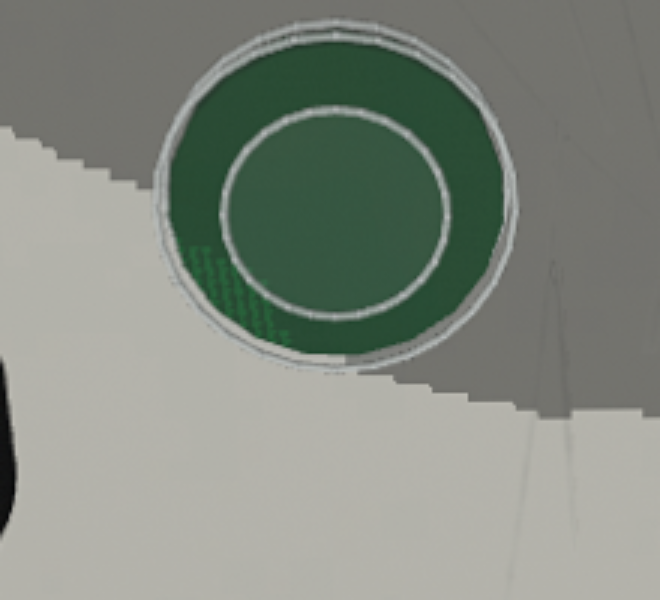

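Call:
move_arm(linear=[[-0.002,0.001,-0.01],[-0.002,0.0013,-0.015],[0,0,-0.015],[0,0,-0.01],[0,0,0],[0,0,0]], twist=[[0.15,0.25,0],[0.15,0.25,0],[0,0,0],[0,0,0],[0,0,0],[0,0,0]])

```text
time: 4.18
eef_pos: [0.4621, -0.1084, 0.0204]
tcp_rot: [0.708, 0.707, 0.001, 0.002]
contact_force: [-0.3, -0.2, 0.4]
opening: 1.002
```

```bash
python3 - <<'E'
from h import *
rep()
E
```

```text
t 4.18 pos [ 0.4621 -0.1084  0.0204] twist fix [0.06 0.25] yaw -0.07 F [-0.3 -0.2  0.4] open 1.002
```

Call:
move_arm(linear=[[-0.001,0.001,-0.005],[0,0,-0.005],[0,0,-0.004],[0,0,0],[0,0,0]], twist=[[0,0.2,0],[0,0,0],[0,0,0],[0,0,0],[0,0,0]])

```text
time: 4.6
eef_pos: [0.4618, -0.1076, 0.0061]
tcp_rot: [0.708, 0.707, 0.0, 0.001]
contact_force: [0.5, -0.1, -0.4]
opening: 1.002
```

```bash
python3 - <<'E'
from h import *
rep(); c=cam('wrist'); cv2.imwrite('pics/w4.png',c['img'])
c=cam('scene'); cv2.imwrite('pics/s4.png',cv2.resize(c['img'][180:380,230:430],None,fx=3,fy=3))
E
```

```text
t 4.6 pos [ 0.4618 -0.1076  0.0061] twist fix [0.1  0.13] yaw -0.07 F [ 0.5 -0.1 -0.4] open 1.002
```

View pics/s4.png

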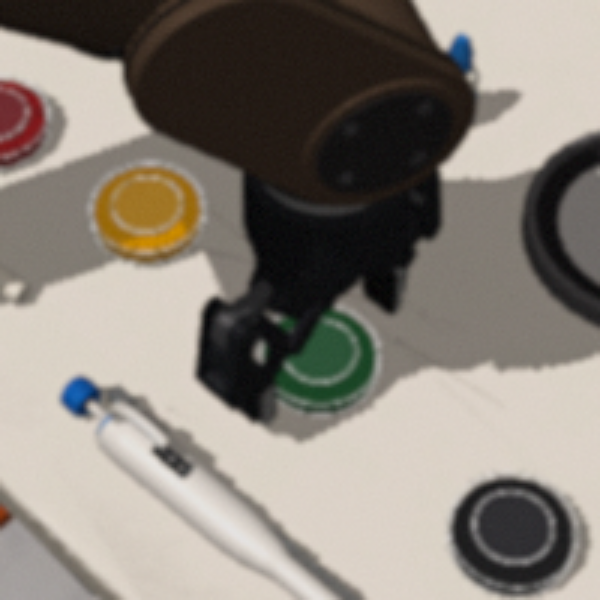

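View pics/w4.png

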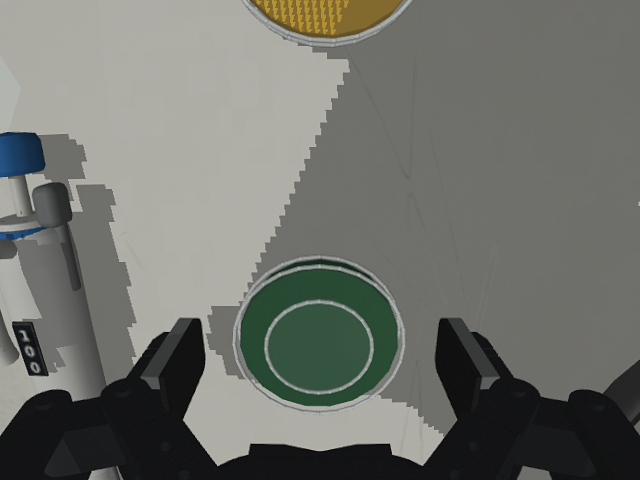

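The jaws are either side of the green plate, whose centre is midway between the pads at about (319,347). Closing.

Call:
move_arm(linear=[[0,0,0],[0,0,0],[0,0,0],[0,0,0],[0,0,0],[0,0,0]], twist=[[0,0,0],[0,0,0],[0,0,0],[0,0,0],[0,0,0],[0,0,0]], grip=0, force=30)

```text
time: 5.2
eef_pos: [0.4628, -0.1081, 0.0075]
tcp_rot: [0.708, 0.707, 0.001, 0.003]
contact_force: [-0.2, -0.4, -0.7]
opening: 0.71
```

```bash
python3 - <<'E'
from h import *
rep(); c=cam('wrist'); cv2.imwrite('pics/w5.png',c['img'])
E
```

```text
t 5.2 pos [ 0.4628 -0.1081  0.0075] twist fix [0.17 0.28] yaw -0.07 F [-0.2 -0.4 -0.7] open 0.71
```

View pics/w5.png

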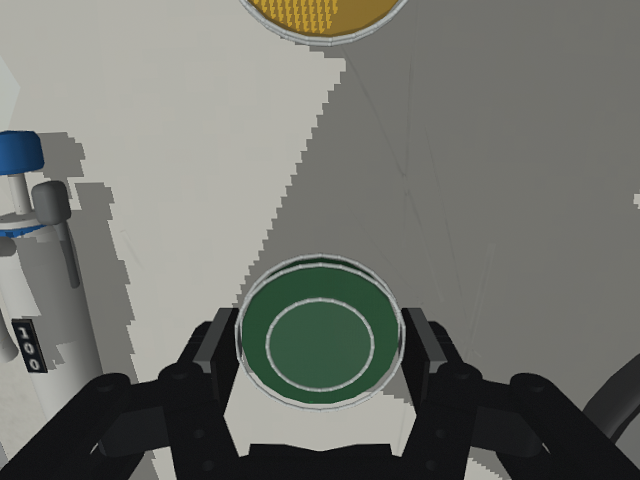

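Call:
move_arm(linear=[[0,0,0.01],[0,0,0.02],[0,0,0.02],[0.02,-0.008,0.01],[0.03,-0.011,0],[0.035,-0.013,0],[0.035,-0.013,0],[0.03,-0.011,0],[0.02,-0.008,0],[0,0,0],[0,0,0]], twist=[[0,0,0],[0,0,0],[0,0,0],[0,0,0],[0,0,0],[0,0,0],[0,0,0],[0,0,0],[0,0,0],[0,0,0],[0,0,0]])

```text
time: 6.17
eef_pos: [0.637, -0.1728, 0.0756]
tcp_rot: [0.707, 0.707, 0.0, 0.001]
contact_force: [-0.3, -0.0, -1.2]
opening: 0.708
```

```bash
python3 - <<'E'
from h import *
rep(); c=cam('wrist'); cv2.imwrite('pics/w6.png',c['img']); print(proj(c,[.6423,-.1758,.0125]))
E
```

```text
t 6.17 pos [ 0.637  -0.1728  0.0756] twist fix [0.1  0.13] yaw -0.03 F [-0.3 -0.  -1.2] open 0.708
[[329.94971159 274.78560194]]
```

View pics/w6.png

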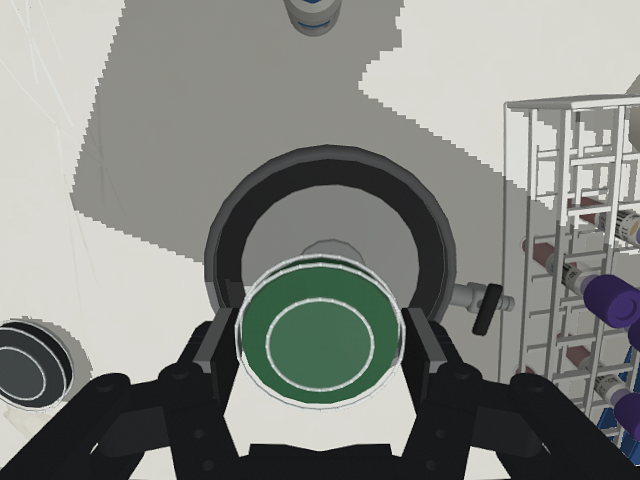

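Call:
move_arm(linear=[[0.0027,-0.002,0],[0.0026,-0.002,-0.01],[0,0,-0.015],[0,0,-0.015],[0,0,-0.008],[0,0,0],[0,0,0]], twist=[[0.1,0.1,0],[0,0,0],[0,0,0],[0,0,0],[0,0,0],[0,0,0],[0,0,0]])

```text
time: 6.8
eef_pos: [0.6361, -0.1742, 0.0215]
tcp_rot: [0.707, 0.707, -0.001, -0.003]
contact_force: [-0.4, -0.3, -0.4]
opening: 0.708
```

```bash
python3 - <<'E'
from h import *
rep()
E
```

```text
t 6.8 pos [ 0.6361 -0.1742  0.0215] twist fix [-0.18 -0.35] yaw -0.02 F [-0.4 -0.3 -0.4] open 0.708
```

Call:
move_arm(linear=[[0.002,-0.001,0.002],[0.003,-0.001,0],[0.002,0,0],[0,0,0],[0,0,0]], twist=[[-0.2,-0.3,0],[0,0,0],[0,0,0],[0,0,0],[0,0,0]])

```text
time: 7.22
eef_pos: [0.6442, -0.1764, 0.0249]
tcp_rot: [0.707, 0.707, -0.0, 0.001]
contact_force: [1.0, 0.5, 0.0]
opening: 0.711
```

```bash
python3 - <<'E'
from h import *
rep()
E
```

```text
t 7.22 pos [ 0.6442 -0.1764  0.0249] twist fix [0.08 0.06] yaw -0.01 F [1.  0.5 0. ] open 0.711
```

Call:
move_arm(linear=[[-0.001,0,-0.002],[0,0,-0.003],[0,0,-0.002],[0,0,0],[0,0,0]], twist=[[0,0,0],[0,0,0],[0,0,0],[0,0,0],[0,0,0]])

```text
time: 7.63
eef_pos: [0.644, -0.1768, 0.0186]
tcp_rot: [0.707, 0.707, 0.0, 0.002]
contact_force: [0.1, -0.5, -0.7]
opening: 0.71
```

```bash
python3 - <<'E'
from h import *
rep(); c=cam('wrist'); cv2.imwrite('pics/w7.png',c['img'])
E
```

```text
t 7.63 pos [ 0.644  -0.1768  0.0186] twist fix [0.14 0.2 ] yaw -0.01 F [ 0.1 -0.5 -0.7] open 0.71
```

View pics/w7.png

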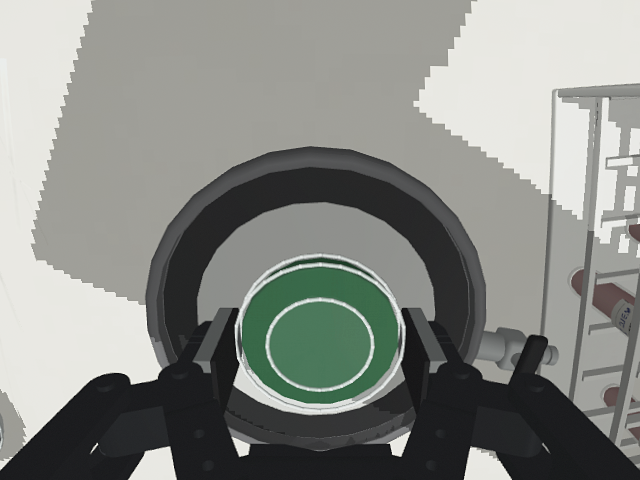

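Call:
move_arm(linear=[[-0.001,0,-0.001],[0,0,-0.0015],[0,0,0],[0,0,0]], twist=[[0.1,0.1,0],[0,0,0],[0,0,0],[0,0,0]])

```text
time: 8.02
eef_pos: [0.6432, -0.1769, 0.0178]
tcp_rot: [0.707, 0.707, 0.0, 0.001]
contact_force: [-0.4, 0.0, -1.6]
opening: 0.706
```

Call:
move_arm(linear=[[0,0,-0.0015],[0,0,-0.0015],[0,0,0]], twist=[[0,0,0],[0,0,0],[0,0,0]])

```text
time: 8.27
eef_pos: [0.6437, -0.1772, 0.0177]
tcp_rot: [0.707, 0.707, 0.0, 0.0]
contact_force: [-0.8, -0.1, -1.1]
opening: 0.709
```

Call:
move_arm(linear=[[0,0,0],[0,0,0],[0,0,0],[0,0,0]], twist=[[0,0,0],[0,0,0],[0,0,0],[0,0,0]], grip=0.86)

```text
time: 8.6
eef_pos: [0.6438, -0.1772, 0.0171]
tcp_rot: [0.707, 0.707, 0.0, 0.001]
contact_force: [0.4, -0.2, 0.9]
opening: 0.856
```

Call:
move_arm(linear=[[0,0,0.01],[0,0,0.02],[0,0,0.035],[0,0,0.03],[0,0,0.02],[0,0,0],[0,0,0]], twist=[[0,0,0],[0,0,0],[0,0,0],[0,0,0],[0,0,0],[0,0,0],[0,0,0]])

```text
time: 9.18
eef_pos: [0.6408, -0.1759, 0.136]
tcp_rot: [0.707, 0.707, -0.001, -0.002]
contact_force: [0.3, 0.2, -1.3]
opening: 0.861
```

```bash
python3 - <<'E'
from h import *
rep(); c=cam('wrist'); cv2.imwrite('pics/w8.png',c['img'])
print(proj(c,[[.6423,-.1758,.0275],[.4549,-.2396,.0175]]))
E
```

```text
t 9.18 pos [ 0.6408 -0.1759  0.136 ] twist fix [-0.1  -0.22] yaw 0.01 F [ 0.3  0.2 -1.3] open 0.861
[[323.14421739 242.73000933]
 [ 67.14579897 321.01359349]]
```

View pics/w8.png

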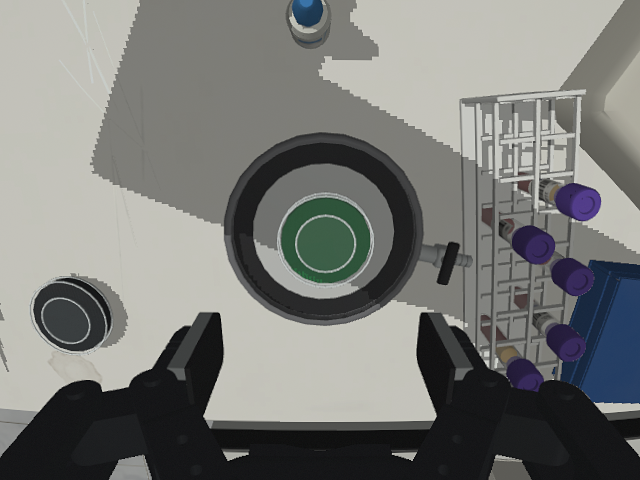

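Call:
move_arm(linear=[[-0.02,-0.007,0],[-0.03,-0.01,0],[-0.035,-0.012,0],[-0.035,-0.012,-0.01],[-0.03,-0.01,-0.015],[-0.02,-0.007,-0.015],[-0.01,-0.003,-0.01],[0,0,-0.01],[0,0,0],[0,0,0]], twist=[[0,0,0],[0,0,0],[0,0,0],[0,0,0],[0,0,0],[0,0,0],[0,0,0],[0,0,0],[0,0,0],[0,0,0]], grip=1)

```text
time: 10.07
eef_pos: [0.4465, -0.2317, 0.058]
tcp_rot: [0.706, 0.708, -0.002, -0.013]
contact_force: [0.1, -0.1, 0.0]
opening: 0.997
```

```bash
python3 - <<'E'
from h import *
rep()
E
```

```text
t 10.07 pos [ 0.4465 -0.2317  0.058 ] twist fix [-0.92 -1.19] yaw 0.1 F [ 0.1 -0.1  0. ] open 0.997
```

Call:
move_arm(linear=[[0.004,-0.004,0],[0.003,-0.003,-0.005],[0,-0.001,-0.008],[0,0,-0.008],[0,0,0],[0,0,0]], twist=[[-0.4,-0.6,0],[-0.4,-0.5,0],[0,0,0],[0,0,0],[0,0,0],[0,0,0]])

```text
time: 10.57
eef_pos: [0.459, -0.2407, 0.0362]
tcp_rot: [0.705, 0.709, 0.001, 0.002]
contact_force: [0.1, -0.8, 0.1]
opening: 1.002
```

```bash
python3 - <<'E'
from h import *
rep(); c=cam('wrist'); cv2.imwrite('pics/w9.png',c['img'])
print(proj(c,[[.4549,-.2396,.0175]]))
E
```

```text
t 10.57 pos [ 0.459  -0.2407  0.0362] twist fix [0.11 0.24] yaw 0.33 F [ 0.1 -0.8  0.1] open 1.002
[[310.49008232 306.90523205]]
```

View pics/w9.png

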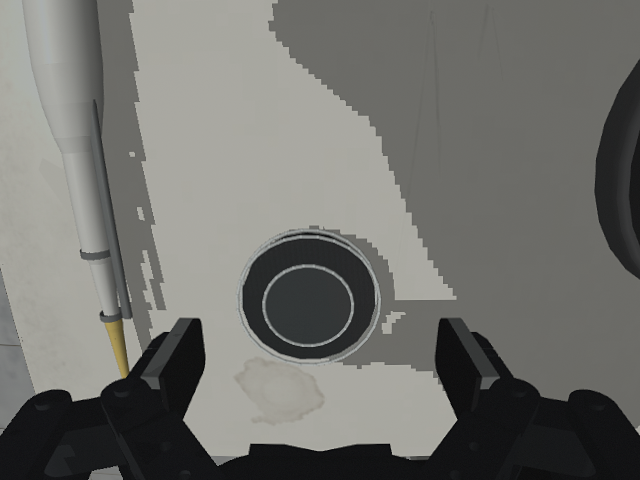

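Call:
move_arm(linear=[[-0.003,0.001,-0.006],[-0.001,0,-0.008],[0,0,-0.008],[0,0,-0.006],[0,0,0],[0,0,0]], twist=[[0,0.1,-0.3],[0,0,0],[0,0,0],[0,0,0],[0,0,0],[0,0,0]])

```text
time: 11.12
eef_pos: [0.4542, -0.2392, 0.0053]
tcp_rot: [0.707, 0.707, 0.0, 0.001]
contact_force: [-0.7, 0.3, -0.7]
opening: 0.998
```

```bash
python3 - <<'E'
from h import *
rep()
E
```

```text
t 11.12 pos [ 0.4542 -0.2392  0.0053] twist fix [0.1  0.12] yaw 0.0 F [-0.7  0.3 -0.7] open 0.998
```

Call:
move_arm(linear=[[0,0,0.0005],[0,0,0],[0,0,0],[0,0,0],[0,0,0]], twist=[[0,0,0],[0,0,0],[0,0,0],[0,0,0],[0,0,0]], grip=0)

```text
time: 11.53
eef_pos: [0.4547, -0.2397, 0.0065]
tcp_rot: [0.707, 0.707, 0.0, 0.002]
contact_force: [-0.6, -0.3, -1.0]
opening: 0.711
```

Call:
move_arm(linear=[[0,0,0.01],[0,0,0.02],[0,0,0.02],[0.02,0.007,0.015],[0.03,0.01,0.005],[0.035,0.012,0],[0.035,0.012,0],[0.03,0.01,0],[0.02,0.007,0],[0.01,0.003,0],[0,0,0],[0,0,0]], twist=[[0,0,0],[0,0,0],[0,0,0],[0,0,0],[0,0,0],[0,0,0],[0,0,0],[0,0,0],[0,0,0],[0,0,0],[0,0,0],[0,0,0]])

```text
time: 12.53
eef_pos: [0.6429, -0.1739, 0.0895]
tcp_rot: [0.708, 0.706, 0.002, 0.005]
contact_force: [-0.1, -0.5, -1.3]
opening: 0.708
```

```bash
python3 - <<'E'
from h import *
rep(); c=cam('wrist'); cv2.imwrite('pics/w10.png',c['img'])
E
```

```text
t 12.53 pos [ 0.6429 -0.1739  0.0895] twist fix [0.23 0.55] yaw -0.11 F [-0.1 -0.5 -1.3] open 0.708
```

View pics/w10.png

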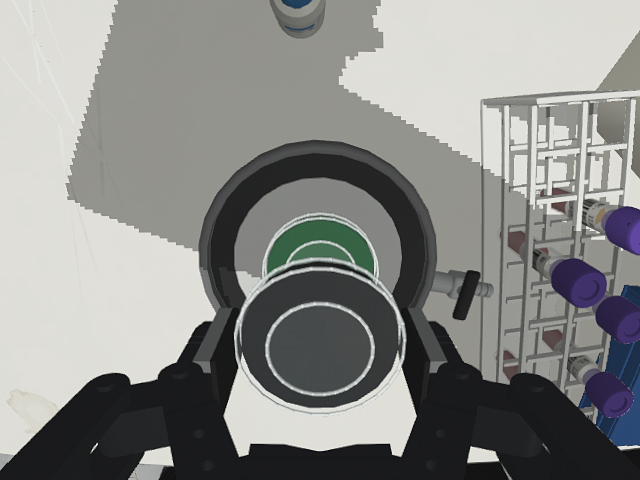

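Call:
move_arm(linear=[[0.001,-0.002,-0.008],[0.001,-0.001,-0.013],[0.001,0,-0.013],[0.001,0,-0.01],[0.001,0,-0.003],[0,0,0],[0,0,0]], twist=[[0.2,0.4,0],[0,0,0],[0,0,0],[0,0,0],[0,0,0],[0,0,0],[0,0,0]])

```text
time: 13.17
eef_pos: [0.6419, -0.179, 0.0349]
tcp_rot: [0.71, 0.705, -0.001, -0.003]
contact_force: [1.2, 0.1, -0.5]
opening: 0.711
```

```bash
python3 - <<'E'
from h import *
rep()
E
```

```text
t 13.17 pos [ 0.6419 -0.179   0.0349] twist fix [-0.15 -0.29] yaw -0.41 F [ 1.2  0.1 -0.5] open 0.711
```

Call:
move_arm(linear=[[0.001,0.0015,0],[0.0005,0.001,0],[0,0,0],[0,0,0]], twist=[[-0.1,-0.2,0.3],[0,0,0],[0,0,0],[0,0,0]])

```text
time: 13.5
eef_pos: [0.6439, -0.1763, 0.0355]
tcp_rot: [0.708, 0.707, -0.0, -0.0]
contact_force: [-0.4, 0.4, -0.2]
opening: 0.718
```

```bash
python3 - <<'E'
from h import *
rep(); c=cam('wrist'); cv2.imwrite('pics/w11.png',c['img'])
E
```

```text
t 13.5 pos [ 0.6439 -0.1763  0.0355] twist fix [-0.02 -0.02] yaw -0.08 F [-0.4  0.4 -0.2] open 0.718
```

View pics/w11.png

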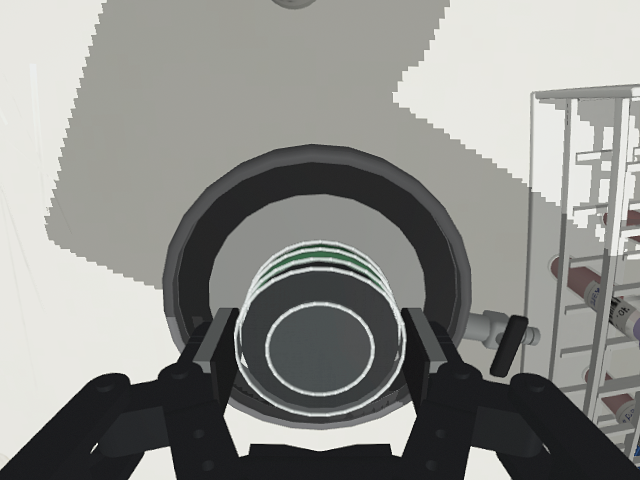

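Call:
move_arm(linear=[[0,0,-0.002],[0,0,-0.002],[0,0,-0.001],[0,0,0],[0,0,0]], twist=[[0,0,0],[0,0,0],[0,0,0],[0,0,0],[0,0,0]])

```text
time: 13.97
eef_pos: [0.6449, -0.1765, 0.0316]
tcp_rot: [0.707, 0.707, 0.0, 0.001]
contact_force: [-0.1, 0.0, 0.1]
opening: 0.709
```

Call:
move_arm(linear=[[0,0,-0.001],[0,0,-0.001],[0,0,0],[0,0,0]], twist=[[0,0,0],[0,0,0],[0,0,0],[0,0,0]])

```text
time: 14.3
eef_pos: [0.6453, -0.1768, 0.0313]
tcp_rot: [0.707, 0.707, 0.0, 0.001]
contact_force: [-0.2, -0.4, 0.1]
opening: 0.71
```

Call:
move_arm(linear=[[0,0,0],[0,0,0],[0,0,0]], twist=[[0,0,0],[0,0,0],[0,0,0]], grip=0.86)

```text
time: 14.55
eef_pos: [0.6454, -0.1769, 0.031]
tcp_rot: [0.707, 0.707, 0.001, 0.002]
contact_force: [0.8, -0.4, 0.1]
opening: 0.856
```

Call:
move_arm(linear=[[0,0,0.01],[0,0,0.02],[0,0,0.035],[0,0,0.03],[0,0,0.02],[0,0,0],[0,0,0]], twist=[[0,0,0],[0,0,0],[0,0,0],[0,0,0],[0,0,0],[0,0,0],[0,0,0]])

```text
time: 15.13
eef_pos: [0.6428, -0.1758, 0.151]
tcp_rot: [0.708, 0.707, -0.0, -0.0]
contact_force: [-0.3, 0.2, -0.9]
opening: 0.86
```

```bash
python3 - <<'E'
from h import *
rep(); c=cam('wrist'); cv2.imwrite('pics/w12.png',c['img'])
print(proj(c,[[.6423,-.1758,.0425],[.4643,.0212,.0175]]))
E
```

```text
t 15.13 pos [ 0.6428 -0.1758  0.151 ] twist fix [-0.03 -0.05] yaw -0.07 F [-0.3  0.2 -0.9] open 0.86
[[319.28196726 242.65307747]
 [ 32.72523048 -70.26988562]]
```

View pics/w12.png

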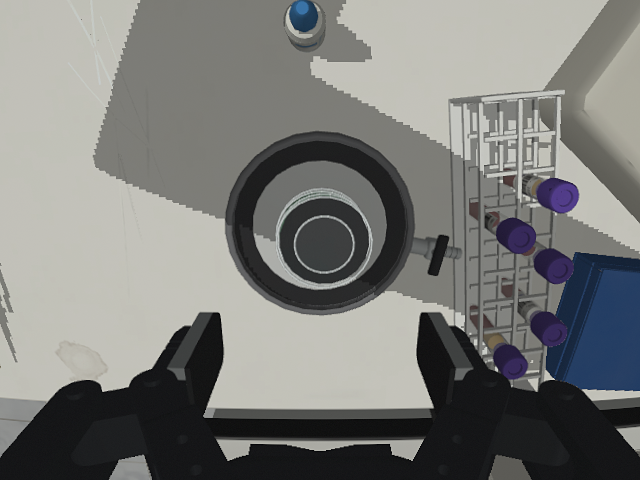

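Call:
move_arm(linear=[[-0.015,0.015,0],[-0.024,0.026,0],[-0.027,0.03,0],[-0.027,0.03,0],[-0.027,0.03,-0.01],[-0.024,0.026,-0.02],[-0.016,0.018,-0.02],[-0.01,0.012,-0.02],[-0.005,0.005,-0.015],[0,0,0],[0,0,0]], twist=[[0,0,0],[0,0,0],[0,0,0],[0,0,0],[0,0,0],[0,0,0],[0,0,0],[0,0,0],[0,0,0],[0,0,0],[0,0,0]], grip=1)

```text
time: 16.1
eef_pos: [0.4485, 0.0222, 0.0463]
tcp_rot: [0.708, 0.706, -0.008, -0.011]
contact_force: [-0.1, 0.4, -0.1]
opening: 0.998
```

```bash
python3 - <<'E'
from h import *
rep(); c=cam('wrist'); cv2.imwrite('pics/w13.png',c['img'])
print(proj(c,[[.4643,.0212,.0175]]))
E
```

```text
t 16.1 pos [0.4485 0.0222 0.0463] twist fix [-0.32 -1.54] yaw -0.22 F [-0.1  0.4 -0.1] open 0.998
[[357.74626412 301.20766916]]
```

View pics/w13.png

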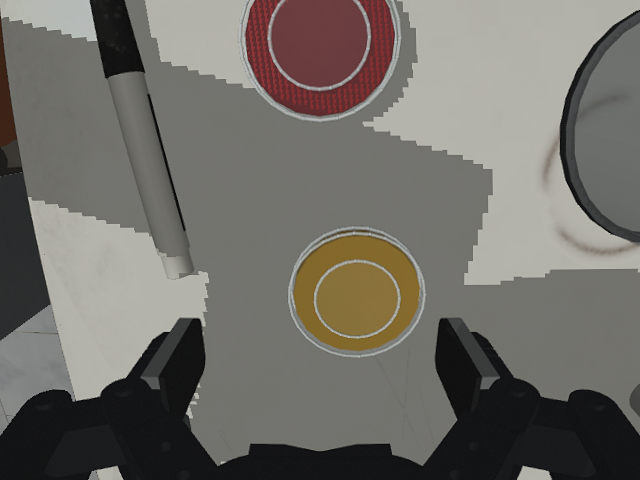

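Call:
move_arm(linear=[[0.006,0,0],[0.006,0,-0.002],[0.001,0,-0.005],[0,0,-0.008],[0,0,0],[0,0,0]], twist=[[-0.1,-0.7,0.2],[-0.1,-0.6,0],[0,0,0],[0,0,0],[0,0,0],[0,0,0]])

```text
time: 16.65
eef_pos: [0.4691, 0.0188, 0.0336]
tcp_rot: [0.709, 0.706, 0.002, 0.003]
contact_force: [0.8, 0.1, 0.5]
opening: 1.0
```

```bash
python3 - <<'E'
from h import *
rep()
E
```

```text
t 16.65 pos [0.4691 0.0188 0.0336] twist fix [0.01 0.4 ] yaw -0.23 F [0.8 0.1 0.5] open 1.0
```

Call:
move_arm(linear=[[-0.003,0.002,-0.006],[-0.001,0.001,-0.008],[0,0,-0.008],[0,0,-0.005],[0,0,0],[0,0,0]], twist=[[0,0.3,0.2],[0,0,0],[0,0,0],[0,0,0],[0,0,0],[0,0,0]])

```text
time: 17.15
eef_pos: [0.464, 0.0221, 0.0033]
tcp_rot: [0.707, 0.707, 0.0, -0.0]
contact_force: [0.3, 0.7, 0.2]
opening: 1.0
```

```bash
python3 - <<'E'
from h import *
rep()
E
```

```text
t 17.15 pos [0.464  0.0221 0.0033] twist fix [-0.  0.] yaw -0.03 F [0.3 0.7 0.2] open 1.0
```

Yellow's position is good but the tool is slightly low, so I'll raise it 3 mm before closing.

Call:
move_arm(linear=[[0,0,0.002],[0,0,0.001],[0,0,0]], twist=[[0,0,0],[0,0,0],[0,0,0]])

```text
time: 17.4
eef_pos: [0.4638, 0.0222, 0.0063]
tcp_rot: [0.707, 0.707, -0.0, -0.0]
contact_force: [0.2, 0.5, 0.6]
opening: 1.004
```

Call:
move_arm(linear=[[0,0,0],[0,0,0],[0,0,0],[0,0,0],[0,0,0]], twist=[[0,0,0],[0,0,0],[0,0,0],[0,0,0],[0,0,0]], grip=0)

```text
time: 17.82
eef_pos: [0.4652, 0.0219, 0.008]
tcp_rot: [0.707, 0.707, 0.001, 0.001]
contact_force: [-0.5, -0.3, 0.2]
opening: 0.706
```

Call:
move_arm(linear=[[0,0,0.01],[0,0,0.02],[0,0,0.03],[0.012,-0.013,0.02],[0.022,-0.025,0.01],[0.027,-0.03,0],[0.027,-0.03,0],[0.027,-0.03,0],[0.024,-0.026,0],[0.018,-0.02,0],[0.012,-0.013,0],[0.005,-0.006,0],[0,0,0],[0,0,0]], twist=[[0,0,0],[0,0,0],[0,0,0],[0,0,0],[0,0,0],[0,0,0],[0,0,0],[0,0,0],[0,0,0],[0,0,0],[0,0,0],[0,0,0],[0,0,0],[0,0,0]])

```text
time: 18.98
eef_pos: [0.6414, -0.18, 0.1092]
tcp_rot: [0.706, 0.708, -0.0, 0.001]
contact_force: [-0.3, -0.3, -1.0]
opening: 0.709
```

```bash
python3 - <<'E'
from h import *
rep(); c=cam('wrist'); cv2.imwrite('pics/w14.png',c['img'])
E
```

```text
t 18.98 pos [ 0.6414 -0.18    0.1092] twist fix [0.11 0.06] yaw 0.14 F [-0.3 -0.3 -1. ] open 0.709
```

View pics/w14.png

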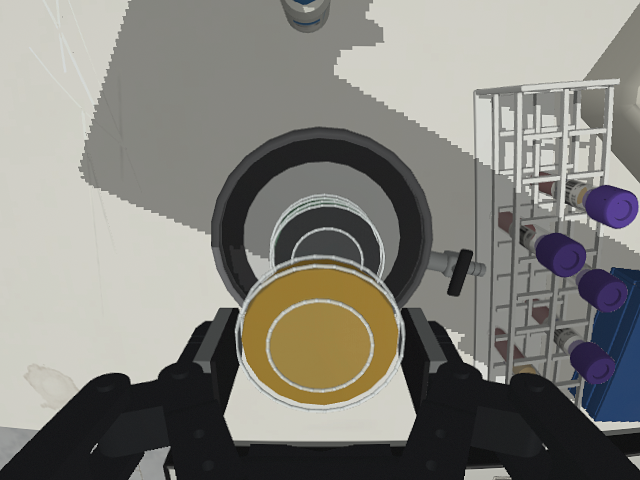

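Call:
move_arm(linear=[[0.002,0.001,-0.008],[0.002,0.001,-0.013],[0.001,0,-0.013],[0.001,0,-0.012],[0.001,0,-0.005],[0,0,0],[0,0,0]], twist=[[0.1,0.1,-0.1],[0,0,0],[0,0,0],[0,0,0],[0,0,0],[0,0,0],[0,0,0]])

```text
time: 19.62
eef_pos: [0.644, -0.1709, 0.0499]
tcp_rot: [0.705, 0.709, -0.002, -0.004]
contact_force: [-0.1, -1.1, 0.3]
opening: 0.707
```

```bash
python3 - <<'E'
from h import *
rep()
E
```

```text
t 19.62 pos [ 0.644  -0.1709  0.0499] twist fix [-0.22 -0.49] yaw 0.34 F [-0.1 -1.1  0.3] open 0.707
```

Call:
move_arm(linear=[[0,-0.001,0.003],[0,-0.002,0.002],[0,-0.002,0],[0,0,0],[0,0,0]], twist=[[-0.2,-0.4,-0.3],[0,0,0],[0,0,0],[0,0,0],[0,0,0]])

```text
time: 20.03
eef_pos: [0.6448, -0.177, 0.0568]
tcp_rot: [0.707, 0.707, 0.0, 0.001]
contact_force: [-1.1, 0.3, -0.9]
opening: 0.711
```

```bash
python3 - <<'E'
from h import *
rep(); c=cam('wrist'); cv2.imwrite('pics/w15.png',c['img'])
E
```

```text
t 20.03 pos [ 0.6448 -0.177   0.0568] twist fix [0.07 0.07] yaw 0.01 F [-1.1  0.3 -0.9] open 0.711
```

View pics/w15.png

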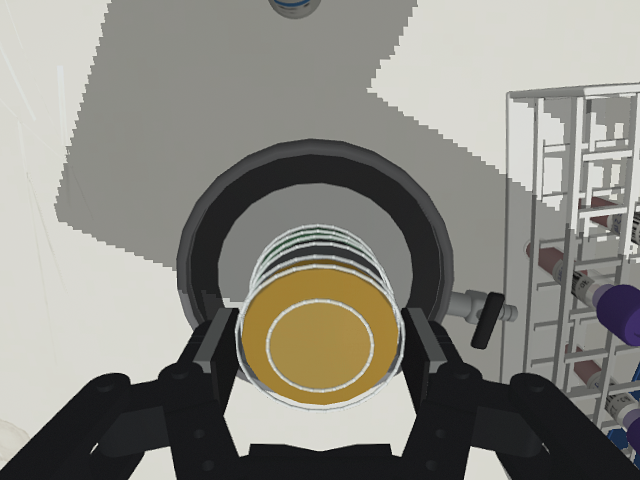

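Call:
move_arm(linear=[[0,0,-0.002],[0,0,-0.003],[0,0,-0.002],[0,0,-0.001],[0,0,0],[0,0,0]], twist=[[0,0,0],[0,0,0],[0,0,0],[0,0,0],[0,0,0],[0,0,0]])

```text
time: 20.58
eef_pos: [0.6452, -0.1773, 0.0487]
tcp_rot: [0.707, 0.707, 0.0, 0.001]
contact_force: [-0.7, 0.9, -0.2]
opening: 0.713
```

Call:
move_arm(linear=[[0,0,-0.001],[0,0,-0.001],[0,0,0],[0,0,0]], twist=[[0,0,0],[0,0,0],[0,0,0],[0,0,0]])

```text
time: 20.92
eef_pos: [0.6457, -0.1774, 0.0481]
tcp_rot: [0.707, 0.707, 0.0, 0.002]
contact_force: [0.1, 0.2, 0.1]
opening: 0.707
```

Call:
move_arm(linear=[[0,0,-0.001],[0,0,0],[0,0,0]], twist=[[0,0,0],[0,0,0],[0,0,0]])

```text
time: 21.17
eef_pos: [0.646, -0.1775, 0.0477]
tcp_rot: [0.707, 0.707, 0.0, 0.002]
contact_force: [0.0, 0.0, 1.8]
opening: 0.71
```

Call:
move_arm(linear=[[0,0,0],[0,0,0],[0,0,0]], twist=[[0,0,0],[0,0,0],[0,0,0]], grip=0.86)

```text
time: 21.42
eef_pos: [0.6459, -0.1775, 0.0469]
tcp_rot: [0.707, 0.707, 0.0, 0.002]
contact_force: [-1.1, 0.0, -0.1]
opening: 0.858
```

Call:
move_arm(linear=[[0,0,0.01],[0,0,0.02],[0,0,0.035],[0,0,0.03],[0,0,0.01],[0,0,0],[0,0,0]], twist=[[0,0,0],[0,0,0],[0,0,0],[0,0,0],[0,0,0],[0,0,0],[0,0,0]])

```text
time: 22.0
eef_pos: [0.6433, -0.1763, 0.1553]
tcp_rot: [0.707, 0.707, -0.0, -0.0]
contact_force: [0.8, -0.7, 0.2]
opening: 0.864
```

```bash
python3 - <<'E'
from h import *
rep(); c=cam('wrist'); cv2.imwrite('pics/w16.png',c['img'])
print(proj(c,[[.6423,-.1758,.0575]]))
E
```

```text
t 22.0 pos [ 0.6433 -0.1763  0.1553] twist fix [ 0.02 -0.04] yaw 0.0 F [ 0.8 -0.7  0.2] open 0.864
[[318.4386254  247.18460035]]
```

View pics/w16.png

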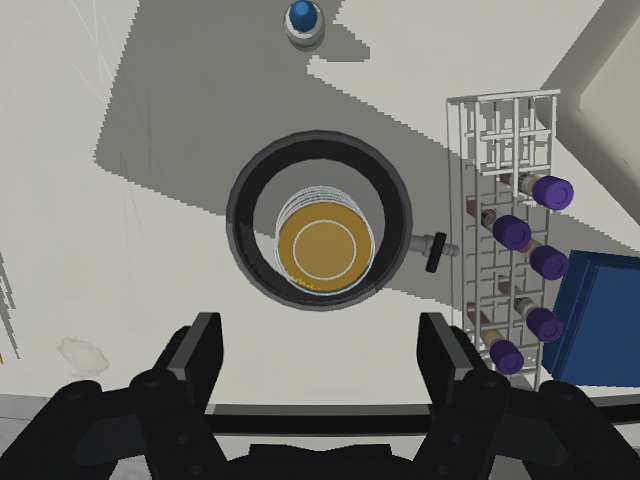

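Call:
move_arm(linear=[[-0.02,0.01,0],[-0.03,0.02,0],[-0.03,0.025,0],[-0.03,0.03,0],[-0.025,0.03,0],[-0.02,0.035,0],[-0.015,0.035,0],[-0.01,0.035,0],[-0.005,0.03,0],[0,0.025,0],[0,0.015,-0.01],[0,0.005,-0.015],[0,0,-0.02],[0,0,-0.015],[0,0,0],[0,0,0]], twist=[[0,0,0],[0,0,0],[0,0,0],[0,0,0],[0,0,0],[0,0,0],[0,0,0],[0,0,0],[0,0,0],[0,0,0],[0,0,0],[0,0,0],[0,0,0],[0,0,0],[0,0,0],[0,0,0]], grip=1)

```text
time: 23.38
eef_pos: [0.4289, 0.1293, 0.0611]
tcp_rot: [0.708, 0.706, -0.016, -0.02]
contact_force: [-0.5, 0.3, -0.5]
opening: 1.0
```

```bash
python3 - <<'E'
from h import *
rep(); c=cam('wrist'); cv2.imwrite('pics/w17.png',c['img'])
print(proj(c,[[.4482,.127,.0175]]))
E
```

```text
t 23.38 pos [0.4289 0.1293 0.0611] twist fix [-0.35 -2.92] yaw -0.14 F [-0.5  0.3 -0.5] open 1.0
[[365.36086243 290.58252905]]
```

View pics/w17.png

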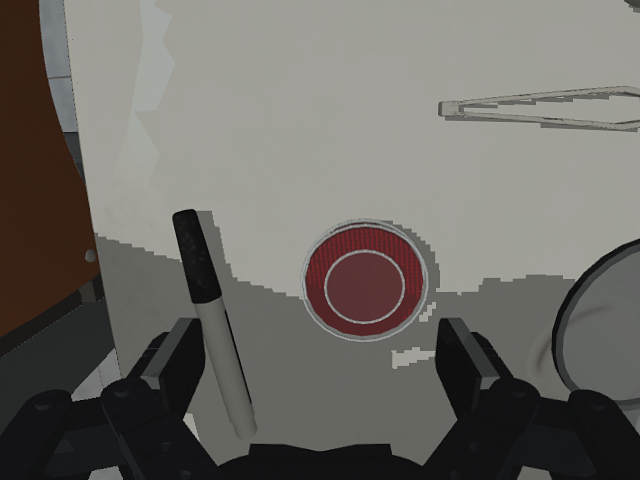

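Call:
move_arm(linear=[[0.005,0,0],[0.005,0,0],[0.001,0,0],[0,0,0],[0,0,0]], twist=[[-0.2,-1.2,0],[-0.1,-1,0],[0,-0.2,0],[0,0,0],[0,0,0]])

```text
time: 23.85
eef_pos: [0.4428, 0.1285, 0.0636]
tcp_rot: [0.709, 0.705, 0.0, -0.0]
contact_force: [-0.6, 0.1, 0.2]
opening: 1.0
```

```bash
python3 - <<'E'
from h import *
rep(); c=cam('wrist'); cv2.imwrite('pics/w18.png',c['img'])
print(proj(c,[[.4482,.127,.0175],[.4482,.1285,.0175]]))
E
```

```text
t 23.85 pos [0.4428 0.1285 0.0636] twist fix [-0.03 -0.02] yaw -0.26 F [-0.6  0.1  0.2] open 1.0
[[331.47852237 285.69344529]
 [331.4930241  282.86009704]]
```

View pics/w18.png

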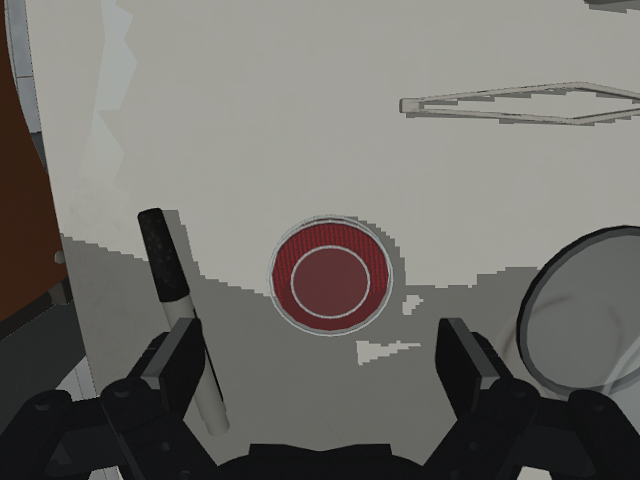

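Call:
move_arm(linear=[[0.003,0,-0.005],[0.002,0,-0.01],[0.001,0,-0.012],[0,0,-0.008],[0,0,0],[0,0,0]], twist=[[0,0,0.2],[0,0,0],[0,0,0],[0,0,0],[0,0,0],[0,0,0]])

```text
time: 24.4
eef_pos: [0.4505, 0.1283, 0.0261]
tcp_rot: [0.707, 0.707, 0.001, 0.0]
contact_force: [1.1, -0.8, 0.1]
opening: 0.997
```

```bash
python3 - <<'E'
from h import *
rep()
E
```

```text
t 24.4 pos [0.4505 0.1283 0.0261] twist fix [-0.04  0.11] yaw -0.06 F [ 1.1 -0.8  0.1] open 0.997
```

Call:
move_arm(linear=[[-0.001,0,-0.005],[-0.001,0.0005,-0.006],[0,0,-0.005],[0,0,-0.003],[0,0,0],[0,0,0]], twist=[[0,0.1,0],[0,0,0],[0,0,0],[0,0,0],[0,0,0],[0,0,0]])

```text
time: 24.9
eef_pos: [0.4482, 0.1289, 0.0052]
tcp_rot: [0.707, 0.707, 0.0, -0.0]
contact_force: [0.1, 0.4, -0.5]
opening: 0.999
```

```bash
python3 - <<'E'
from h import *
rep();c=cam('wrist'); cv2.imwrite('pics/w19.png',c['img'])
E
```

```text
t 24.9 pos [0.4482 0.1289 0.0052] twist fix [-0.04 -0.01] yaw -0.05 F [ 0.1  0.4 -0.5] open 0.999
```

View pics/w19.png

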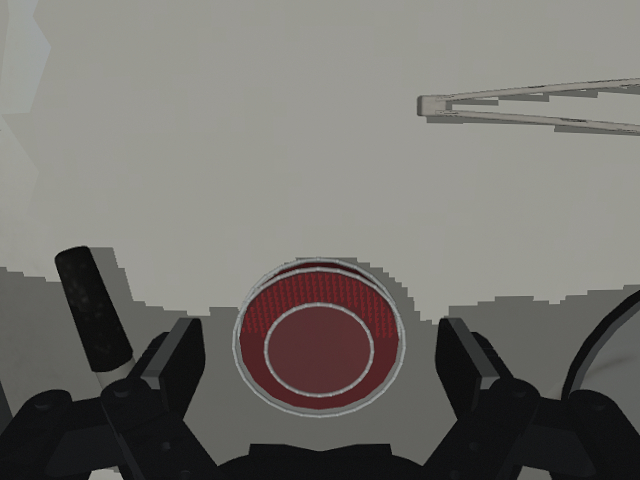

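Call:
move_arm(linear=[[0,0,0.0005],[0,0,0],[0,0,0],[0,0,0],[0,0,0]], twist=[[0,0,0],[0,0,0],[0,0,0],[0,0,0],[0,0,0]], grip=0)

```text
time: 25.37
eef_pos: [0.4493, 0.129, 0.007]
tcp_rot: [0.707, 0.707, 0.001, 0.001]
contact_force: [0.0, -0.2, -0.6]
opening: 0.712
```

Call:
move_arm(linear=[[0,0,0.01],[0,0,0.02],[0,0,0.03],[0,-0.01,0.03],[0,-0.02,0.02],[0.01,-0.03,0],[0.015,-0.035,0],[0.02,-0.035,0],[0.025,-0.035,0],[0.025,-0.035,0],[0.03,-0.03,0],[0.025,-0.025,0],[0.02,-0.02,0],[0.015,-0.015,0],[0.005,-0.01,0],[0,0,0],[0,0,0]], twist=[[0,0,0],[0,0,0],[0,0,0],[0,0,0],[0,0,0],[0,0,0],[0,0,0],[0,0,0],[0,0,0],[0,0,0],[0,0,0],[0,0,0],[0,0,0],[0,0,0],[0,0,0],[0,0,0],[0,0,0]])

```text
time: 26.78
eef_pos: [0.6367, -0.1815, 0.1325]
tcp_rot: [0.706, 0.708, 0.002, 0.004]
contact_force: [0.1, 0.0, -0.2]
opening: 0.709
```

```bash
python3 - <<'E'
from h import *
rep(); c=cam('wrist'); cv2.imwrite('pics/w20.png',c['img'])
E
```

```text
t 26.78 pos [ 0.6367 -0.1815  0.1325] twist fix [0.19 0.43] yaw 0.14 F [ 0.1  0.  -0.2] open 0.709
```

View pics/w20.png

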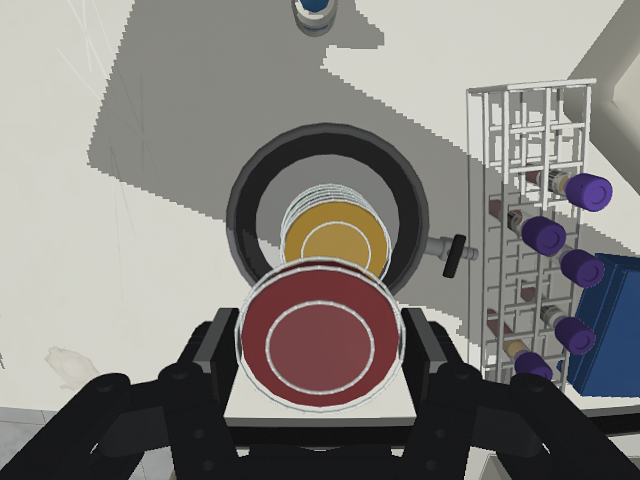

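Call:
move_arm(linear=[[0.003,0,-0.008],[0.003,0,-0.013],[0.002,0,-0.013],[0.002,0,-0.012],[0.001,0,-0.003],[0,0,0],[0,0,0]], twist=[[0.2,0.3,-0.1],[0,0,0],[0,0,0],[0,0,0],[0,0,0],[0,0,0],[0,0,0]])

```text
time: 27.42
eef_pos: [0.6438, -0.1744, 0.0757]
tcp_rot: [0.705, 0.709, -0.0, -0.003]
contact_force: [-0.5, -0.4, 0.2]
opening: 0.712
```

```bash
python3 - <<'E'
from h import *
rep()
E
```

```text
t 27.42 pos [ 0.6438 -0.1744  0.0757] twist fix [-0.25 -0.31] yaw 0.35 F [-0.5 -0.4  0.2] open 0.712
```

Call:
move_arm(linear=[[0,-0.001,0],[0,-0.001,-0.002],[0,0,-0.003],[0,0,-0.001],[0,0,0],[0,0,0]], twist=[[-0.2,-0.3,-0.3],[0,0,0],[0,0,0],[0,0,0],[0,0,0],[0,0,0]])

```text
time: 27.92
eef_pos: [0.6446, -0.1771, 0.0707]
tcp_rot: [0.707, 0.707, 0.001, 0.001]
contact_force: [-0.4, -0.7, 0.1]
opening: 0.709
```

```bash
python3 - <<'E'
from h import *
rep(); c=cam('wrist'); cv2.imwrite('pics/w21.png',c['img'])
E
```

```text
t 27.92 pos [ 0.6446 -0.1771  0.0707] twist fix [0.04 0.16] yaw 0.01 F [-0.4 -0.7  0.1] open 0.709
```

View pics/w21.png

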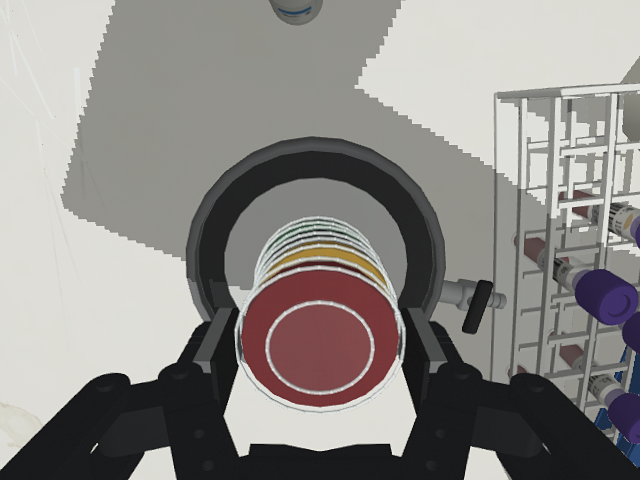

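Call:
move_arm(linear=[[0,0,-0.002],[0,0,-0.003],[0,0,-0.002],[0,0,-0.001],[0,0,0],[0,0,0]], twist=[[0,0.1,0],[0,0,0],[0,0,0],[0,0,0],[0,0,0],[0,0,0]])

```text
time: 28.47
eef_pos: [0.645, -0.1773, 0.0624]
tcp_rot: [0.707, 0.707, 0.0, 0.001]
contact_force: [-0.4, 0.2, -1.4]
opening: 0.713
```

Call:
move_arm(linear=[[0,0,-0.001],[0,0,-0.001],[0,0,0],[0,0,0]], twist=[[0,0,0],[0,0,0],[0,0,0],[0,0,0]])

```text
time: 28.8
eef_pos: [0.6456, -0.1775, 0.062]
tcp_rot: [0.707, 0.707, 0.0, 0.002]
contact_force: [0.2, -0.3, -1.1]
opening: 0.708
```

Call:
move_arm(linear=[[-0.0005,0,-0.001],[0,0,0],[0,0,0]], twist=[[0,0,0],[0,0,0],[0,0,0]])

```text
time: 29.05
eef_pos: [0.6456, -0.1777, 0.0616]
tcp_rot: [0.707, 0.707, 0.001, 0.002]
contact_force: [-0.3, -0.0, 1.1]
opening: 0.713
```

Call:
move_arm(linear=[[0,0,0],[0,0,0],[0,0,0]], twist=[[0,0,0],[0,0,0],[0,0,0]], grip=0.86)

```text
time: 29.3
eef_pos: [0.6454, -0.1777, 0.061]
tcp_rot: [0.707, 0.707, 0.001, 0.002]
contact_force: [-0.5, 0.1, -0.4]
opening: 0.862
```

Call:
move_arm(linear=[[0,0,0.01],[0,0,0.02],[0,0,0.035],[0,0,0.03],[0,0,0.02],[0,0,0],[0,0,0]], twist=[[0,0,0],[0,0,0],[0,0,0],[0,0,0],[0,0,0],[0,0,0],[0,0,0]])

```text
time: 29.88
eef_pos: [0.6425, -0.1765, 0.1807]
tcp_rot: [0.707, 0.707, -0.0, -0.0]
contact_force: [-0.9, -0.1, -0.2]
opening: 0.861
```

```bash
python3 - <<'E'
from h import *
rep(); c=cam('wrist'); cv2.imwrite('pics/w22.png',c['img'])
print(proj(c,[[.6423,-.1758,.0725],[.6423,-.1758,.018]]))
c=cam('scene'); cv2.imwrite('pics/s22.png',cv2.resize(c['img'][120:320,340:560],None,fx=3,fy=3))
E
```

```text
t 29.88 pos [ 0.6425 -0.1765  0.1807] twist fix [ 0.01 -0.04] yaw 0.01 F [-0.9 -0.1 -0.2] open 0.861
[[319.77258952 241.68648871]
 [319.68498098 219.24878738]]
```

View pics/w22.png

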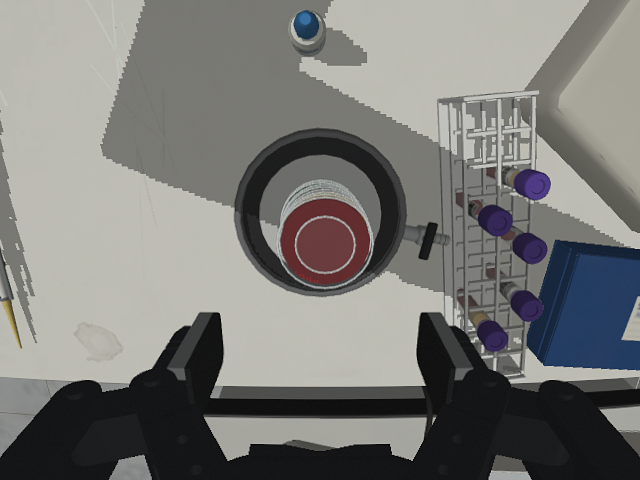

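View pics/s22.png

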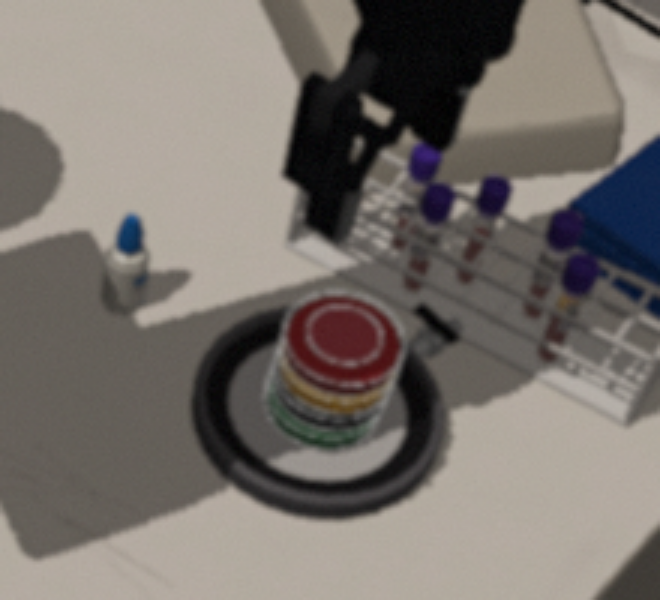

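The stack reads green, black, yellow, red in the right order, and red is centred at (325,245) in the wrist view. Now for the bell.

Call:
move_arm(linear=[[-0.002,0.015,0.005],[-0.004,0.025,0.005],[-0.006,0.035,0.005],[-0.006,0.035,0],[-0.006,0.035,0],[-0.005,0.035,0],[-0.004,0.025,0],[-0.003,0.015,0],[-0.002,0.01,0],[0,0,0],[0,0,0]], twist=[[0,0,0],[0,0,0],[0,0,0],[0,0,0],[0,0,0],[0,0,0],[0,0,0],[0,0,0],[0,0,0],[0,0,0],[0,0,0]], grip=0.6)

```text
time: 30.9
eef_pos: [0.5879, 0.071, 0.1746]
tcp_rot: [0.708, 0.706, -0.01, -0.017]
contact_force: [0.4, -0.8, -0.8]
opening: 0.603
```

```bash
python3 - <<'E'
from h import *
rep(); c=cam('wrist'); cv2.imwrite('pics/w23.png',c['img'])
print(proj(c,[[.604,.0961,.115],[.604,.0961,0]]))
E
```

```text
t 30.9 pos [0.5879 0.071  0.1746] twist fix [-0.55 -2.16] yaw -0.08 F [ 0.4 -0.8 -0.8] open 0.603
[[357.17480124 226.71846332]
 [349.40785205 186.70843255]]
```

View pics/w23.png

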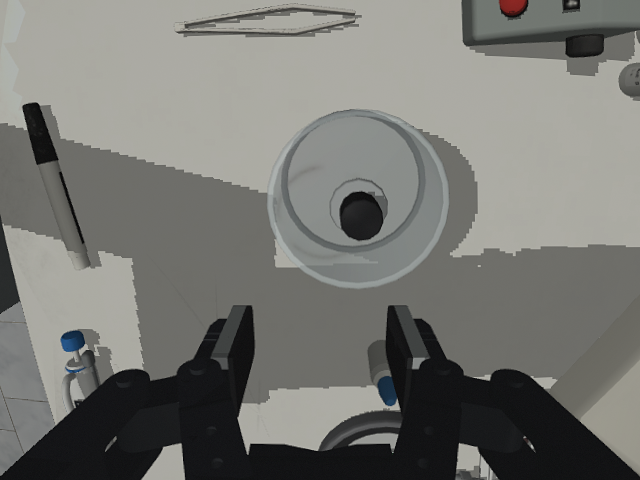

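Call:
move_arm(linear=[[0.003,0.008,0.002],[0.004,0.01,0.002],[0.002,0.006,0],[0,0,0],[0,0,0],[0,0,0]], twist=[[-0.2,-0.9,0],[-0.2,-0.8,0],[0,-0.2,0],[0,0,0],[0,0,0],[0,0,0]])

```text
time: 31.45
eef_pos: [0.5994, 0.0933, 0.1788]
tcp_rot: [0.71, 0.704, 0.0, -0.001]
contact_force: [-0.7, -0.8, -0.1]
opening: 0.601
```

```bash
python3 - <<'E'
from h import *
rep(); c=cam('wrist'); cv2.imwrite('pics/w24.png',cv2.resize(c['img'][200:440,200:440],None,fx=2.5,fy=2.5))
print(proj(c,[[.6065,.101,.115]]))
import pickle; pickle.dump(c,open('w24.pkl','wb'))
E
```

```text
t 31.45 pos [0.5994 0.0933 0.1788] twist fix [-0.1  -0.04] yaw -0.46 F [-0.7 -0.8 -0.1] open 0.601
[[333.93290333 255.62713108]]
```

View pics/w24.png

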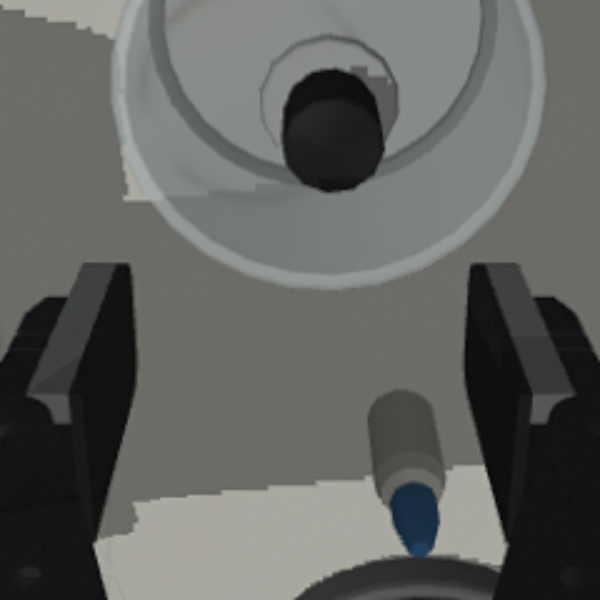

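Call:
move_arm(linear=[[0.003,0.003,0],[0.003,0.003,-0.01],[0.001,0,-0.015],[0,0,-0.015],[0,0,-0.005],[0,0,0],[0,0,0]], twist=[[0,0,0.4],[0,0,0],[0,0,0],[0,0,0],[0,0,0],[0,0,0],[0,0,0]])

```text
time: 32.08
eef_pos: [0.608, 0.0993, 0.1305]
tcp_rot: [0.708, 0.706, 0.001, -0.0]
contact_force: [-0.5, 0.7, -0.2]
opening: 0.6
```

```bash
python3 - <<'E'
from h import *
rep(); c=cam('wrist'); cv2.imwrite('pics/w25.png',cv2.resize(c['img'][200:440,200:440],None,fx=2.5,fy=2.5))
print((proj(c,[[.6063,.100,.115]])-200)*2.5)
E
```

```text
t 32.08 pos [0.608  0.0993 0.1305] twist fix [-0.1   0.03] yaw -0.11 F [-0.5  0.7 -0.2] open 0.6
[[291.18850583 278.40920949]]
```

View pics/w25.png

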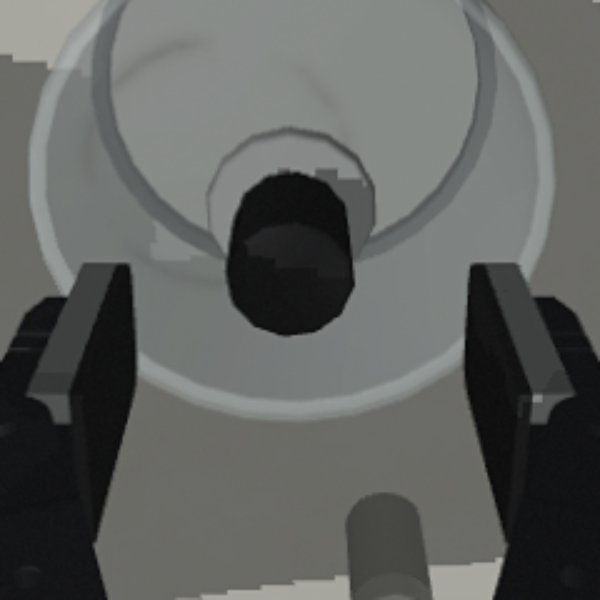

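Call:
move_arm(linear=[[-0.001,0.0005,-0.006],[0,0,-0.009],[0,0,-0.009],[0,0,-0.004],[0,0,0],[0,0,0]], twist=[[-0.1,0,0.1],[0,0,0],[0,0,0],[0,0,0],[0,0,0],[0,0,0]])

```text
time: 32.63
eef_pos: [0.6081, 0.0999, 0.102]
tcp_rot: [0.707, 0.707, 0.002, 0.002]
contact_force: [0.8, -0.3, 0.6]
opening: 0.601
```

```bash
python3 - <<'E'
from h import *
rep(); c=cam('wrist'); cv2.imwrite('pics/w26.png',c['img'])
E
```

```text
t 32.63 pos [0.6081 0.0999 0.102 ] twist fix [0.01 0.26] yaw -0.01 F [ 0.8 -0.3  0.6] open 0.601
```

View pics/w26.png

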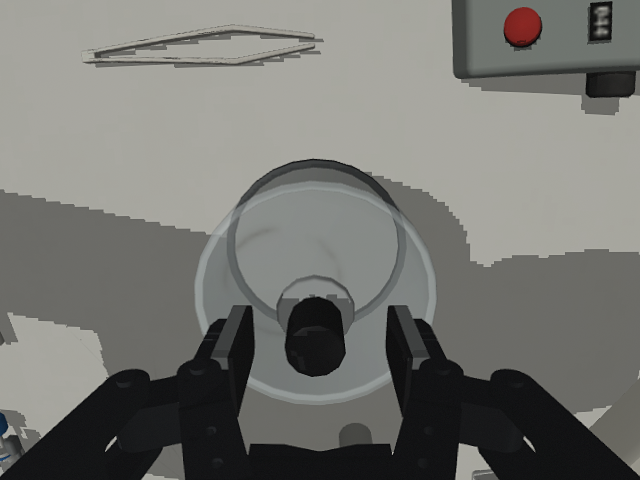

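Call:
move_arm(linear=[[-0.001,0,0],[-0.0005,0,0],[0,0,0]], twist=[[0,0.2,0],[0,0,0],[0,0,0]])

```text
time: 32.93
eef_pos: [0.6069, 0.0999, 0.1027]
tcp_rot: [0.707, 0.707, 0.001, 0.001]
contact_force: [-0.2, 0.0, 0.4]
opening: 0.603
```

Call:
move_arm(linear=[[0,0,0],[0,0,0],[0,0,0],[0,0,0],[0,0,0],[0,0,0],[0,0,0]], twist=[[0,0,0],[0,0,0],[0,0,0],[0,0,0],[0,0,0],[0,0,0],[0,0,0]], grip=0, force=50)

```text
time: 33.52
eef_pos: [0.607, 0.0999, 0.1036]
tcp_rot: [0.707, 0.707, 0.001, 0.001]
contact_force: [0.4, 0.1, 0.0]
opening: 0.236
```

```bash
python3 - <<'E'
from h import *
rep(); c=cam('wrist'); cv2.imwrite('pics/w27.png',c['img'])
E
```

```text
t 33.52 pos [0.607  0.0999 0.1036] twist fix [0.01 0.16] yaw -0.0 F [0.4 0.1 0. ] open 0.236
```

View pics/w27.png

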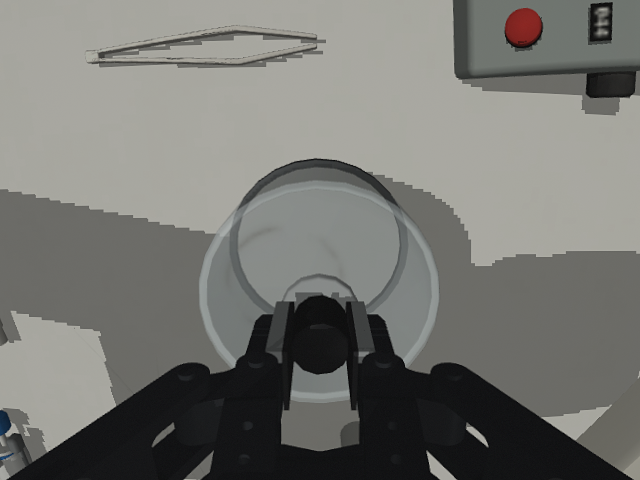

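Call:
move_arm(linear=[[0,0,0.006],[0,0,0.012],[0,0,0.018],[0,0,0.022],[0,0,0.022],[0,0,0.02],[0,0,0.015],[0,0,0.008],[0,0,0]], twist=[[0,0.1,0],[0,0,0],[0,0,0],[0,0,0],[0,0,0],[0,0,0],[0,0,0],[0,0,0],[0,0,0]])

```text
time: 34.32
eef_pos: [0.6038, 0.0999, 0.2348]
tcp_rot: [0.707, 0.707, -0.001, -0.001]
contact_force: [0.3, 0.9, -2.2]
opening: 0.235
```

```bash
python3 - <<'E'
from h import *
rep(); c=cam('wrist'); cv2.imwrite('pics/w28.png',c['img'])
E
```

```text
t 34.32 pos [0.6038 0.0999 0.2348] twist fix [ 0.   -0.21] yaw -0.0 F [ 0.3  0.9 -2.2] open 0.235
```

View pics/w28.png

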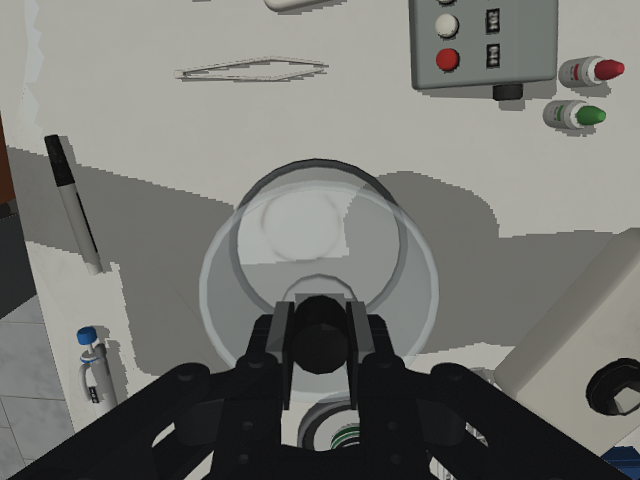

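Call:
move_arm(linear=[[0.001,-0.006,0],[0.002,-0.012,0],[0.002,-0.018,0],[0.003,-0.022,0],[0.003,-0.022,0],[0.003,-0.022,0],[0.003,-0.022,0],[0.003,-0.022,0],[0.003,-0.022,0],[0.003,-0.022,0],[0.003,-0.022,0],[0.003,-0.02,0],[0.003,-0.016,0],[0.002,-0.012,0],[0.001,-0.008,0],[0.001,-0.004,0],[0,0,0],[0,0,0]], twist=[[0,0,0],[0,0,0],[0,0,0],[0,0,0],[0,0,0],[0,0,0],[0,0,0],[0,0,0],[0,0,0],[0,0,0],[0,0,0],[0,0,0],[0,0,0],[0,0,0],[0,0,0],[0,0,0],[0,0,0],[0,0,0]])

```text
time: 35.87
eef_pos: [0.6308, -0.1966, 0.2067]
tcp_rot: [0.708, 0.706, -0.014, -0.02]
contact_force: [0.3, 0.5, -2.3]
opening: 0.232
```

```bash
python3 - <<'E'
from h import *
rep(); c=cam('wrist'); cv2.imwrite('pics/w29.png',c['img'])
E
```

```text
t 35.87 pos [ 0.6308 -0.1966  0.2067] twist fix [-0.49 -2.68] yaw -0.18 F [ 0.3  0.5 -2.3] open 0.232
```

View pics/w29.png

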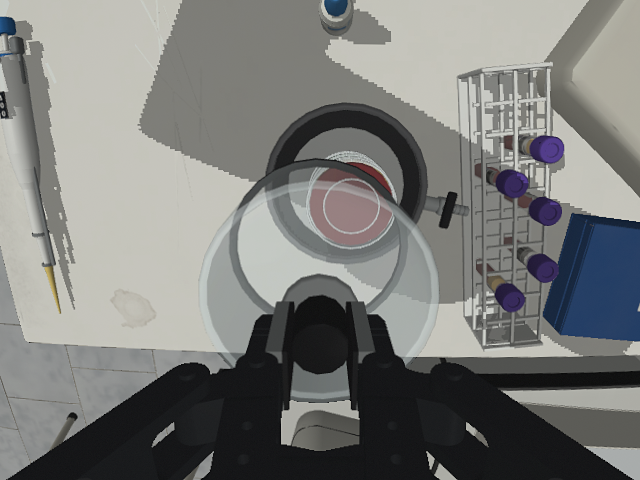

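Call:
move_arm(linear=[[0.002,0.004,0.002],[0.003,0.006,0.002],[0.002,0.005,0.002],[0.001,0.003,0],[0,0,0],[0,0,0],[0,0,0]], twist=[[-0.1,-0.7,0.1],[-0.1,-0.8,0.1],[-0.1,-0.7,0],[0,-0.2,0],[0,0,0],[0,0,0],[0,0,0]])

```text
time: 36.5
eef_pos: [0.6403, -0.1711, 0.2152]
tcp_rot: [0.704, 0.71, 0.002, -0.0]
contact_force: [-0.7, -0.4, -1.9]
opening: 0.231
```

```bash
python3 - <<'E'
from h import *
rep()
E
```

```text
t 36.5 pos [ 0.6403 -0.1711  0.2152] twist fix [-0.17  0.09] yaw 0.44 F [-0.7 -0.4 -1.9] open 0.231
```

Call:
move_arm(linear=[[0.001,-0.002,0],[0.001,-0.002,-0.004],[0.001,0,-0.008],[0.001,0,-0.01],[0.001,0,-0.01],[0.001,0,-0.01],[0,0,-0.006],[0,0,0],[0,0,0]], twist=[[-0.2,0.1,-0.4],[0,0,0],[0,0,0],[0,0,0],[0,0,0],[0,0,0],[0,0,0],[0,0,0],[0,0,0]])

```text
time: 37.25
eef_pos: [0.6453, -0.1761, 0.1586]
tcp_rot: [0.708, 0.707, -0.002, -0.002]
contact_force: [-0.3, -0.0, -1.9]
opening: 0.231
```

```bash
python3 - <<'E'
from h import *
rep(); c=cam('wrist'); cv2.imwrite('pics/w30.png',c['img']);c=cam('scene'); cv2.imwrite('pics/s30.png',cv2.resize(c['img'][120:320,340:560],None,fx=3,fy=3))
E
```

```text
t 37.25 pos [ 0.6453 -0.1761  0.1586] twist fix [-0.05 -0.3 ] yaw -0.1 F [-0.3 -0.  -1.9] open 0.231
```

View pics/w30.png

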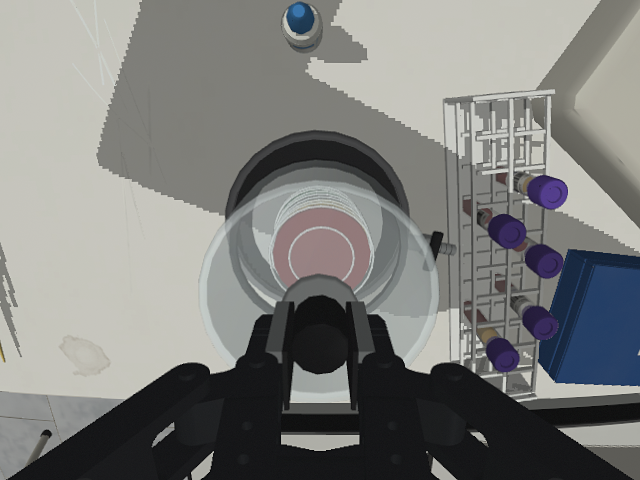

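View pics/s30.png

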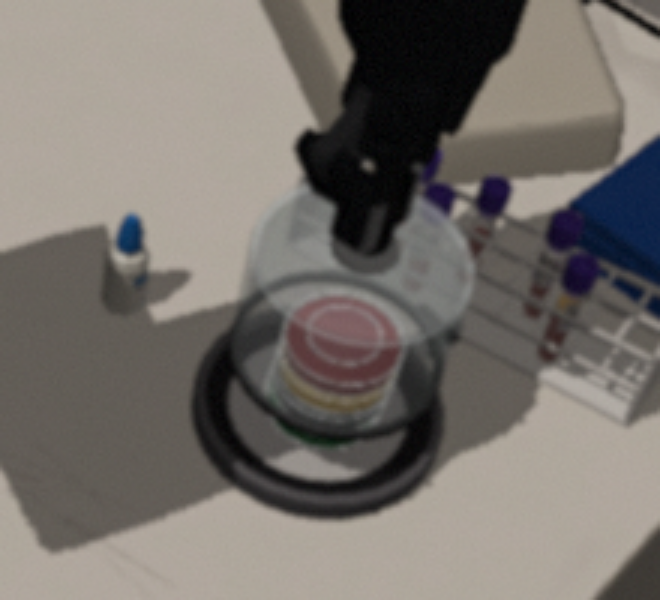

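Call:
move_arm(linear=[[0,0,-0.004],[0,0,-0.007],[0,0,-0.008],[0,0,-0.005],[0,0,0],[0,0,0],[0,0,0]], twist=[[0,-0.3,0.1],[0,0,0],[0,0,0],[0,0,0],[0,0,0],[0,0,0],[0,0,0]])

```text
time: 37.93
eef_pos: [0.6464, -0.1765, 0.1349]
tcp_rot: [0.707, 0.707, 0.001, 0.002]
contact_force: [1.6, -0.6, -1.8]
opening: 0.234
```

```bash
python3 - <<'E'
from h import *
rep()
E
```

```text
t 37.93 pos [ 0.6464 -0.1765  0.1349] twist fix [0.06 0.28] yaw 0.03 F [ 1.6 -0.6 -1.8] open 0.234
```

Call:
move_arm(linear=[[-0.0015,0,-0.002],[-0.001,0,-0.003],[-0.0005,0,-0.002],[0,0,0],[0,0,0],[0,0,0]], twist=[[0,0.2,0],[0,0,0],[0,0,0],[0,0,0],[0,0,0],[0,0,0]])

```text
time: 38.43
eef_pos: [0.6435, -0.1767, 0.1281]
tcp_rot: [0.707, 0.707, 0.0, 0.001]
contact_force: [0.5, 1.1, -2.5]
opening: 0.235
```

```bash
python3 - <<'E'
from h import *
rep(); c=cam('wrist'); cv2.imwrite('pics/w31.png',c['img']);c=cam('scene'); cv2.imwrite('pics/s31.png',cv2.resize(c['img'][120:320,340:560],None,fx=3,fy=3))
E
```

```text
t 38.43 pos [ 0.6435 -0.1767  0.1281] twist fix [0.1  0.14] yaw 0.03 F [ 0.5  1.1 -2.5] open 0.235
```

View pics/w31.png

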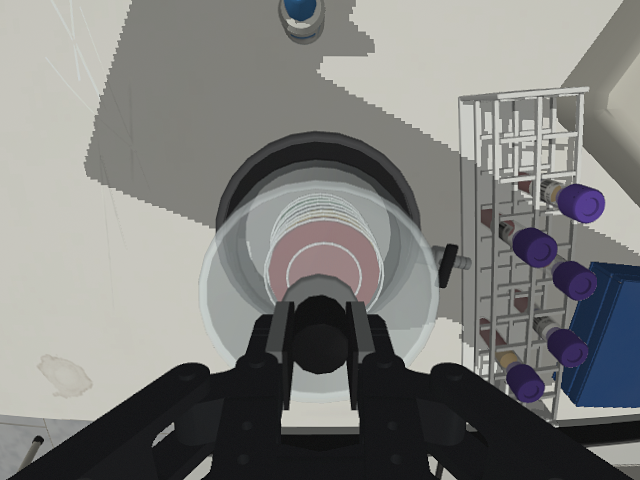

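View pics/s31.png

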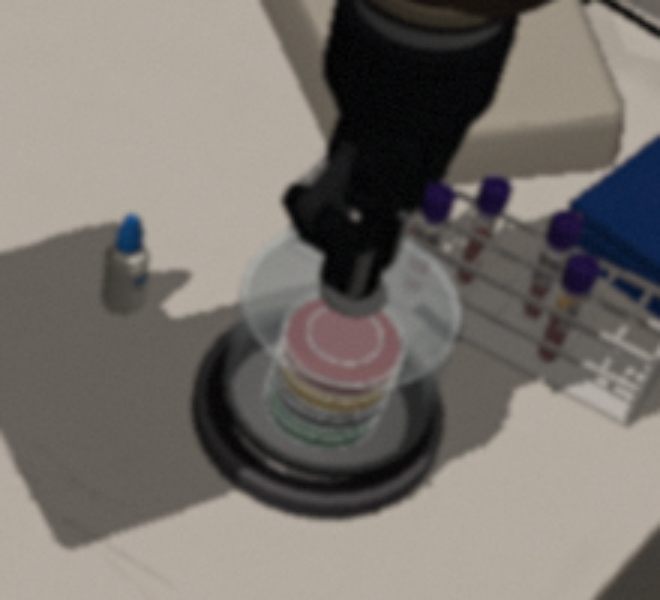

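Call:
move_arm(linear=[[-0.001,0.0003,-0.002],[-0.0005,0.0003,-0.004],[0,0,-0.004],[0,0,-0.003],[0,0,0],[0,0,0]], twist=[[0.1,0.1,0],[0,0,0],[0,0,0],[0,0,0],[0,0,0],[0,0,0]])

```text
time: 39.03
eef_pos: [0.642, -0.176, 0.1139]
tcp_rot: [0.707, 0.707, 0.0, 0.0]
contact_force: [0.2, -0.5, -2.4]
opening: 0.232
```

```bash
python3 - <<'E'
from h import *
rep()
E
```

```text
t 39.03 pos [ 0.642  -0.176   0.1139] twist fix [-0.    0.06] yaw 0.03 F [ 0.2 -0.5 -2.4] open 0.232
```

Call:
move_arm(linear=[[0,0,-0.001],[0,0,-0.001],[0,0,-0.001],[0,0,0]], twist=[[0,0,0],[0,0,0],[0,0,0],[0,0,0]])

```text
time: 39.37
eef_pos: [0.6424, -0.1764, 0.114]
tcp_rot: [0.707, 0.707, 0.0, 0.001]
contact_force: [0.4, 0.1, -1.7]
opening: 0.232
```

```bash
python3 - <<'E'
from h import *
rep(); c=cam('wrist'); cv2.imwrite('pics/w32.png',c['img'])
E
```

```text
t 39.37 pos [ 0.6424 -0.1764  0.114 ] twist fix [0.04 0.07] yaw 0.05 F [ 0.4  0.1 -1.7] open 0.232
```

View pics/w32.png

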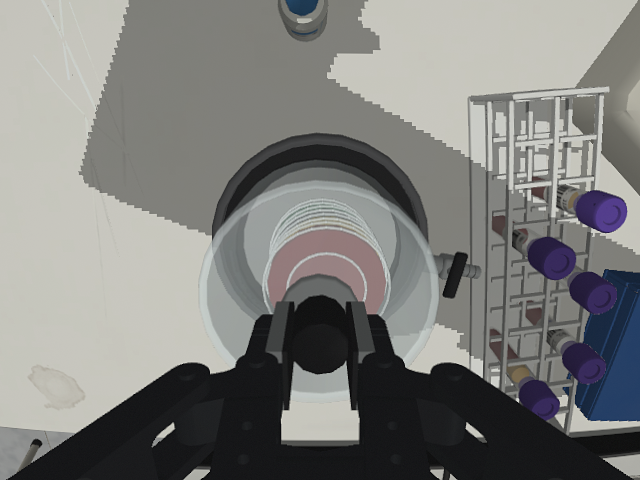

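Call:
move_arm(linear=[[0,0,-0.002],[0,0,-0.002],[0,0,-0.001],[0,0,0]], twist=[[0,0,0],[0,0,0],[0,0,0],[0,0,0]])

```text
time: 39.75
eef_pos: [0.6433, -0.1771, 0.1138]
tcp_rot: [0.707, 0.708, 0.0, 0.002]
contact_force: [0.5, -1.2, -1.8]
opening: 0.232
```

Call:
move_arm(linear=[[0,0,-0.003],[0,0,-0.003],[0,0,-0.003]], twist=[[0,0,0],[0,0,0],[0,0,0]])

```text
time: 40.0
eef_pos: [0.6438, -0.1777, 0.1138]
tcp_rot: [0.706, 0.708, -0.001, 0.001]
contact_force: [-6.8, 2.6, 13.0]
opening: 0.227
```

```bash
python3 - <<'E'
from h import *
rep(); 
E
```

```text
t 40.0 pos [ 0.6438 -0.1777  0.1138] twist fix [0.17 0.01] yaw 0.11 F [-6.8  2.6 13. ] open 0.227
```

Call:
move_arm(linear=[[0,0,0],[0,0,0]], twist=[[0,0,0],[0,0,0]])

```text
time: 40.17
eef_pos: [0.6445, -0.1779, 0.1145]
tcp_rot: [0.706, 0.708, -0.0, 0.002]
contact_force: [0.2, 1.4, -1.9]
opening: 0.232
```

Call:
move_arm(linear=[[0,0,0],[0,0,0],[0,0,0],[0,0,0],[0,0,0]], twist=[[0,0,0],[0,0,0],[0,0,0],[0,0,0],[0,0,0]], grip=0.55)

```text
time: 40.58
eef_pos: [0.6446, -0.1778, 0.1118]
tcp_rot: [0.707, 0.708, -0.0, 0.002]
contact_force: [0.4, 0.1, -0.5]
opening: 0.554
```

Call:
move_arm(linear=[[0,0,0.01],[0,0,0.02],[0,0,0.03],[0,0,0.03],[0,0,0.02],[0,0,0],[0,0,0]], twist=[[0,0,0],[0,0,0],[0,0,0],[0,0,0],[0,0,0],[0,0,0],[0,0,0]])

```text
time: 41.17
eef_pos: [0.6424, -0.1769, 0.2267]
tcp_rot: [0.707, 0.708, -0.001, 0.0]
contact_force: [-0.5, -1.0, 0.3]
opening: 0.552
```

```bash
python3 - <<'E'
from h import *
rep(); c=cam('wrist'); cv2.imwrite('pics/w33.png',c['img']);c=cam('scene'); cv2.imwrite('pics/s33.png',cv2.resize(c['img'][120:320,340:560],None,fx=3,fy=3))
print(proj(cam('wrist'),[[.6423,-.1758,.125]]))
E
```

```text
t 41.17 pos [ 0.6424 -0.1769  0.2267] twist fix [ 0.1  -0.05] yaw 0.09 F [-0.5 -1.   0.3] open 0.552
[[320.62491844 244.88630676]]
```

View pics/w33.png

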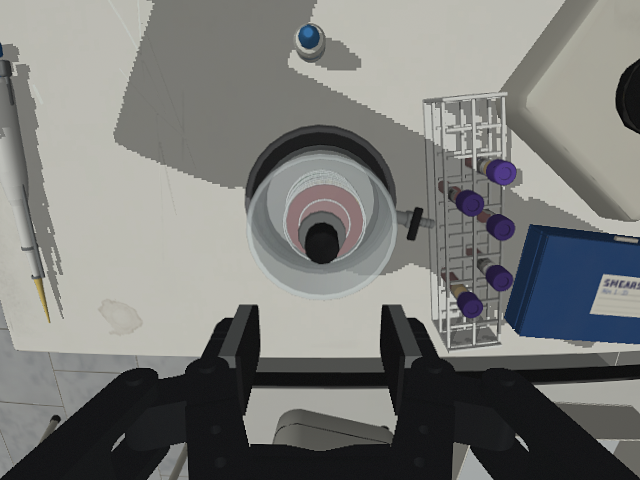

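View pics/s33.png

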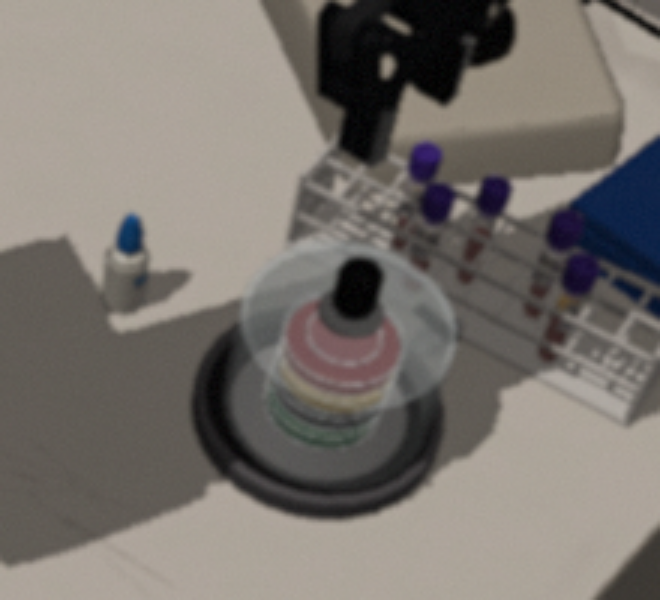

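Call:
move_arm(linear=[[-0.02,0,0.02],[-0.03,0,0.02],[-0.035,0,0.01],[-0.035,0,0],[-0.035,0,0],[-0.03,0,0],[-0.02,0,0],[0,0,0],[0,0,0]], twist=[[0,0,0],[0,0,0],[0,0,0],[0,0,0],[0,0,0],[0,0,0],[0,0,0],[0,0,0],[0,0,0]])

```text
time: 42.07
eef_pos: [0.4219, -0.1717, 0.2531]
tcp_rot: [0.706, 0.708, -0.006, -0.018]
contact_force: [-0.3, -0.4, 0.4]
opening: 0.552
```

```bash
python3 - <<'E'
from h import *
rep(); c=cam('top'); cv2.imwrite('pics/t33.png',c['img'])
s=cam('scene'); cv2.imwrite('pics/s34.png',s['img'])
print('top pred knob',proj(c,[[.6423,-.1758,.125]]),'scene',proj(s,[[.6423,-.1758,.125]]))
for cc,n in((c,'top'),(s,'scene')):
    p=proj(cc,[[.6423,-.1758,.125]])[0].round().astype(int)
    for dv in range(-3,4,3):
        for du in range(-3,4,3):
            u,v=p[0]+du,p[1]+dv; d=cc['depth'][v,u]
            q=cv2.undistortPoints(np.array([[[u,v]]],float),cc['K'],cc['dist'])[0,0]
            print(n,u,v,((np.r_[q*d,d]-cc['t'])@cc['Rm']).round(4))
E
```

```text
t 42.07 pos [ 0.4219 -0.1717  0.2531] twist fix [-0.96 -2.01] yaw 0.15 F [-0.3 -0.4  0.4] open 0.552
top pred knob [[403.10884711 164.59135237]] scene [[457.61335376 208.15516995]]
top 400 162 [ 0.6467 -0.1706  0.1244]
top 403 162 [ 0.6468 -0.1757  0.1245]
top 406 162 [ 0.6468 -0.1806  0.1254]
top 400 165 [ 0.6417 -0.1708  0.1238]
top 403 165 [ 0.6421 -0.176   0.123 ]
top 406 165 [ 0.6419 -0.1808  0.1245]
top 400 168 [ 0.637  -0.1712  0.1218]
top 403 168 [ 0.6368 -0.176   0.1235]
top 406 168 [ 0.6363 -0.1805  0.1262]
scene 455 205 [ 0.0791 -0.4468  0.8103]
scene 458 205 [ 0.6747 -0.1595  0.0923]
scene 461 205 [ 0.6808 -0.1613  0.0888]
scene 455 208 [ 0.6405 -0.1726  0.1242]
scene 458 208 [ 0.6436 -0.1757  0.1242]
scene 461 208 [ 0.6468 -0.1787  0.124 ]
scene 455 211 [ 0.6375 -0.1753  0.1223]
scene 458 211 [ 0.6392 -0.179   0.1239]
scene 461 211 [ 0.643  -0.1818  0.123 ]
```

View pics/t33.png

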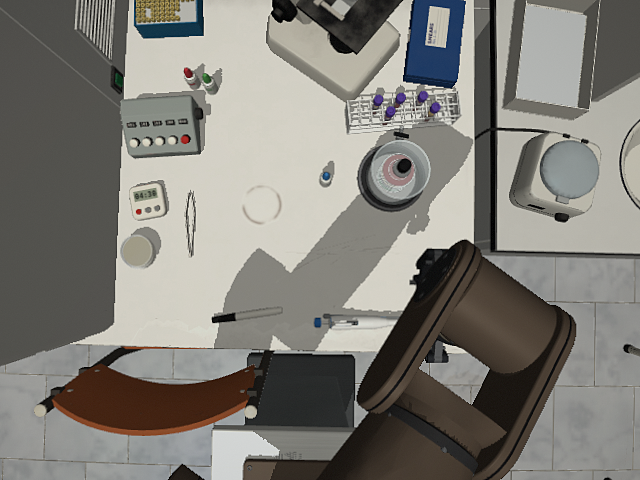

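View pics/s34.png

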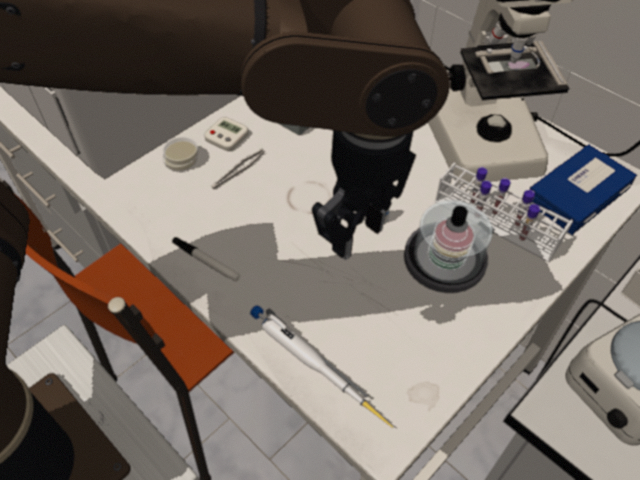

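The knob top reads about 0.124 m (expected 0.125 m) on the base's axis, so the bell is seated inside the rim. The bystanders are at the same pixels as at the start, and the arm is clear of everything.

```bash
python3 -c "
from plant import *
print(sign_off())"
```

```text
the job is handed in; nothing more can be done
None
```

The jar is loaded and closed, and I handed the job in at about 42 s of the 106 s allowed. The four plates are stacked on the base from the bottom up green, black, yellow, red, and the bell cover is over them inside the rim.

- **Stack:** each plate went down to its expected height. The last views show the right order and a level-looking stack. The plates sit about 2 to 4 mm off the base's axis, away from the robot, and within about 2 mm of the one below; the limit is 6 mm.
- **Bell:** I pressed it down with 13 N before letting go. The knob then lined up with the base's axis to about 1 mm in the wrist and top cameras. Its top measured about 0.124 m above the desk, against 0.125 m expected.
- **Level carrying:** the plates stayed within about 0.6° of level at every check I made, but I only checked at the end of each move. The bell was about 2.7° off level after its move across, so I straightened it before lowering.
- **Other objects:** the dropper, marker, pipette and forceps look unmoved. The pipette's tip was hidden by the arm in the last top view, but the scene camera shows it in place.
- **Force reading:** the wrist force still showed about −1.8 N (roughly the bell's weight) just before the final press. That did not confirm the bell was resting on the base, so I relied on the press and the height check.

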